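Set up a slate strip for a bending test

ROBOT

A 6-joint arm with a two-finger parallel gripper is mounted at the origin on the work surface. World frame = base frame: x ahead of the robot, y to its left, z up, the work surface at z = 0. Lengths are in mm, angles in rad, forces in N, time in s.
With the tool pointing down it reaches from about 275 to 750 mm from the base axis. Payload 10.2 kg.
Tool frame: the origin (TCP) lies midway between the tips of the shut fingers; the grasp point (between the pads) lies 19 mm behind it; z points along the fingers, y is the direction in which the jaws open and shut (so a half turn about z gives the same grasp; the last joint's range is limited). The gripper opens to 85 mm and grips with 20 to 120 N. Pads are 22 mm wide; open, the fingers measure 114 mm over their backs; the gripper's body (76 mm by 85 mm) begins 54 mm behind the grasp point. The pads swing forward as they close: fully open they stand 13 mm farther back than shut.
Start: joints at [-1.36, 0.313, 1.498, -0, 1.331, -0.223], TCP at [220.657, -476.384, 231.294] pointing down, gripper open.
Joint ranges: [-2.94, 2.94], [-0.97, 2.17], [0.19, 2.56], [-1.23, 4.37], [0.02, 3.11], [-2.88, 2.88]. Speed limits (rad/s): [2.39, 2.39, 3.01, 3.14, 3.14, 3.14].

INTERFACE

Orientations are given as a unit quaternion [w, x, y, z].
In Python, from rig import ctrl gives the robot as it stands.
- The arm moves only by the tool carry_out, never from a script. Its argument "plan" is a list of rows, each a list of 3 entries, a list of its own where there are three numbers: the finger opening in mm, from 0 to 85.4, then the shift along the tool's x, y, z in mm, then the turn, a rotation vector about the tool's x, y, z in units of 6 degrees (1.0 is 6 degrees). In form: [[grip, [x, y, z], [ax, ay, az]], ...]. A call has 1 to 20 rows; each row shifts and turns the commanded pose from where the row before left it, along the tool's axes as they then stand; what a row does not reach is not made up. A row lasts 1/12 s, in which the tool goes at most 41.7 mm and 7.16 degrees, less where a joint would pass 70% of its speed; a pose out of reach is approached as far as the arm can. A call with a gripper value outside its range is refused whole. The fingers move at their own pace and stop on an object; "grip_force" is the grip in N (left out, the last holds). Time passes only in rows, so rows that do not move let the fingers close. It gives the time, the measured TCP pose, the force and the opening at its end, in the units of the state.
- ctrl.sense(): the state, without advancing time (a new reading comes with each control period).
- ctrl.capture(name): name is "scene" or "side" or "wrist"; returns a dict with "color" (400x640x3 uint8, blue, green, red), "range_z" (400x640 float32, mm along the optical axis (not along the pixel's ray), 0 where there is no reading), "fx", "fy", "cx", "cy" (pixels), "cam_to_world" (4x4, takes a point from camera to world coordinates); the wrist camera has in their place "tool_from_camera" (4x4, takes a point from camera to tool coordinates, whose origin is the TCP and whose axes are the flange's). Camera axes: x right, y up, looking along -z (the intrinsics and any distortion apply to the point x, -y, -z); pixel columns grow to the right and rows downward; lengths in mm; the calibration is good to about 2 mm. A picture is of the moment at which its call begins: read the wrist's pose just before it.
- ctrl.finish_job(): hands the job in, once; it reports no verdict.
The state is a dict: "time_s": time; "joints": joint angles; "dq": joint speeds; "tau": joint torques, N m; "eef_pos": TCP position; "ee_rot": TCP orientation; "force": force on the tool from outside, world axes, zero at the start; "wrist_torque": the same for the moment, N m; "grip_width": opening from 0.0 (shut) to 1.0 (fully open).
Only numpy, scipy, OpenCV 4.12 (cv2) and the standard library are available. Lean on these libraries where they do the work, as an engineer would, in place of code of your own. Each camera call takes 0.05 s, during which the arm holds its last target.

TASK

Set up the bending rig for the long slate strip. Lay one steel roller in each pair of V-notches, crosswise and centred over both side plates, lay the long strip centred on top of the two rollers and in line with the rig, then set the loading saddle astride the strip midway between the rollers, and last stand the larger iron weight upright in the middle of the saddle. Leave the short strips, the small weight and the lump of stone where they lie, and let go of everything.

Things in the scene. Friction and masses are not known exactly. Their poses are not given: they have to be found in the camera images.
- rig: Fixed rig: base 92 (x) x 215 (y) x 10 mm, two upright steel side plates along y, 8 mm thick, at x = +26 and -26 mm (44 mm clear between). Each has V-notches at y = +70 and -70 mm: 90 degrees, mouth 34 mm wide, 47 mm high, bottom 30 mm high; plates 24 mm high elsewhere. Origin: underside centre, z up. A seated roller lies along x, centre line 47 mm, top 59 mm above the bench.
- roller_a: Plain steel roller, 24 mm diameter, 90 mm long, lying on the bench; it can roll. 0.32 kg. Origin: its very centre (12 mm above the bench); x = its axis; y and z turn as it rolls. Either roller may go in either pair of notches.
- roller_b: Second steel roller, the same as roller_a.
- strip_long: The longest of three flat slate strips: 210 mm (y) x 40 mm (x) x 12 mm (z), dark grey, lying flat. 0.26 kg. Origin: centre of its underside; y along its length, z up.
- strip_short_a: Short slate strip, 130 mm (y) x 40 x 12 mm, too short for the rig; to be left alone. Origin: centre of its underside; y along its length.
- strip_short_b: Short slate strip, 120 mm (y) x 40 x 12 mm, too short for the rig; to be left alone. Origin: centre of its underside; y along its length.
- saddle: Steel loading saddle: bridge 66 (x) x 30 (y) x 26 mm on two feet 10 mm high, 36 mm tall in all. The feet (x 25 to 33 mm either side) leave a channel along y, 50 mm wide, 10 mm high: astride a strip the bridge rests on the strip's top, the feet hang beside it. The flat top is the weight's seat. 0.42 kg. Origin: centre, at the underside of the feet; y along the strip when set up; z up.
- weight_big: The larger of two dark iron weights: cylinder 50 mm diameter, 35 mm high, with a knob of 24 mm diameter and 22 mm height on top (57 mm tall in all), standing upright. 0.56 kg. Origin: centre of its underside; z up.
- weight_small: The smaller iron weight: cylinder 34 mm diameter, 22 mm high, with a knob of 18 mm diameter and 22 mm height on top (44 mm tall in all); to be left alone. Origin: centre of its underside.
- rock: Rough lump of stone, about 50 x 45 x 45 mm, grey-brown; to be left alone. Origin: centre of its underside.

How it is judged (in metres and radians):
On the way, in this order (a step that is already met when the one before it is completed fails the run):
1. a roller rests in each pair of notches (((y of roller_a in the frame of rig between 0.064 and 0.076 m and x of roller_a in the frame of rig between -0.012 and 0.012 m and z of roller_a in the frame of rig between 0.044 and 0.05 m and angle between the x axis of each of roller_a, roller_b and the x axis of rig, either way round below 0.12 rad and y of roller_b in the frame of rig between -0.076 and -0.064 m and x of roller_b in the frame of rig between -0.012 and 0.012 m and z of roller_b in the frame of rig between 0.044 and 0.05 m) or (y of roller_a in the frame of rig between -0.076 and -0.064 m and x of roller_a in the frame of rig between -0.012 and 0.012 m and z of roller_a in the frame of rig between 0.044 and 0.05 m and angle between the x axis of each of roller_a, roller_b and the x axis of rig, either way round below 0.12 rad and y of roller_b in the frame of rig between 0.064 and 0.076 m and x of roller_b in the frame of rig between -0.012 and 0.012 m and z of roller_b in the frame of rig between 0.044 and 0.05 m))), for 0.2 s.
2. the long strip lies across both rollers (x of strip_long in the frame of rig between -0.012 and 0.012 m and y of strip_long in the frame of rig between -0.015 and 0.015 m and z of strip_long in the frame of rig between 0.055 and 0.063 m and angle between the y axis of strip_long and the y axis of rig, either way round below 0.12 rad and angle between strip_long's own z axis and vertical below 0.05 rad), for 0.2 s.
3. the saddle sits astride the strip, midway (y of saddle in the frame of rig between -0.012 and 0.012 m and x of saddle in the frame of strip_long between -0.009 and 0.009 m and z of saddle in the frame of rig between 0.057 and 0.065 m and angle between the y axis of saddle and the y axis of rig, either way round below 0.3 rad and angle between saddle's own z axis and vertical below 0.06 rad), for 0.2 s.
4. the larger weight stands on the saddle (horizontal distance between weight_big and saddle below 0.012 m and z of weight_big in the frame of rig between 0.093 and 0.101 m and angle between weight_big's own z axis and vertical below 0.06 rad), for 0.2 s.
At the end, for the whole second after the job is handed in: A roller seated in each notch pair (6 mm along, 12 mm crosswise); long strip flat on both, within 12 mm across, 15 mm along and 7 degrees of the rig; saddle resting astride it within 12 mm of mid-span, 17 degrees; larger weight upright on it within 12 mm of centre; all released and at rest (all of step 2 and all of step 3 and all of step 4 and ((y of roller_a in the frame of rig between 0.064 and 0.076 m and x of roller_a in the frame of rig between -0.012 and 0.012 m and z of roller_a in the frame of rig between 0.044 and 0.05 m and angle between the x axis of each of roller_a, roller_b and the x axis of rig, either way round below 0.12 rad and y of roller_b in the frame of rig between -0.076 and -0.064 m and x of roller_b in the frame of rig between -0.012 and 0.012 m and z of roller_b in the frame of rig between 0.044 and 0.05 m) or (y of roller_a in the frame of rig between -0.076 and -0.064 m and x of roller_a in the frame of rig between -0.012 and 0.012 m and z of roller_a in the frame of rig between 0.044 and 0.05 m and angle between the x axis of each of roller_a, roller_b and the x axis of rig, either way round below 0.12 rad and y of roller_b in the frame of rig between 0.064 and 0.076 m and x of roller_b in the frame of rig between -0.012 and 0.012 m and z of roller_b in the frame of rig between 0.044 and 0.05 m)) and linear speed of each of roller_a, roller_b, strip_long, saddle, weight_big below 0.01 m/s); the robot touches nothing.
It fails at once if a short strip, the small weight or the lump of stone was shifted by more than 30 mm (distance of any of strip_short_a, strip_short_b, weight_small, rock from where it was at the start of the episode above 0.03 m).
It also fails if it takes over 128 s, if anything falls off the work surface, if the arm or the gripper's body presses on something with over 40 N, if the wrist force passes 120 N, or if a joint passes its speed limit or range.

## Working session

There is one attempt and no reset: what is moved stays moved. The work goes in short steps, Python scripts to look and compute and a tool call to move; the robot and the scene stay as the last step left them, time stands still between calls to the robot, and variables do not carry over. Pictures are saved under pics/ and viewed, and the job is handed in when it is done.

Besides the shell and the picture viewer there is one more tool, called after "Emit:" as name(argument=value, ...), one argument or row to a line, values as JSON. carry_out: Moves the arm, as the interface text tells. Its arguments: {"type":"object","properties":{"plan":{"type":"array"},"grip_force":{"type":"number"}},"required":["plan"]}

```bash
ls -la; mkdir -p pics; cat > h.py <<'E'
import numpy as np, cv2
from rig import ctrl
def snap(name,fn):
    s=ctrl.sense(); c=ctrl.capture(name); cv2.imwrite('pics/'+fn+'.png',c['color'])
    np.savez('pics/'+fn+'.npz',**{k:np.array(v) for k,v in c.items()},eef=np.array(s['eef_pos']),rot=np.array(s['ee_rot'])); return c,s
E
python3 - <<'E'
from h import *
for n in('scene','side','wrist'):
    c,s=snap(n,n+'0'); print({k:(v if k not in('color','range_z') else v.shape) for k,v in c.items()})
print(s)
E
```

```text
total 12
drwxr-xr-x  3 agent agent 4096 Dec  6 16:07 .
drwxr-xr-x 23 root  root  4096 Dec  6 16:07 ..
drwxr-xr-x  2 agent agent 4096 Dec  6 16:07 pics
{'color': (400, 640, 3), 'range_z': (400, 640), 'fx': 417.86696386161003, 'fy': 417.86696386161003, 'cx': 315.08308411591486, 'cy': 195.49943590196034, 'cam_to_world': array([[ 8.42857063e-01, -3.57999688e-01,  4.01781276e-01,
         9.63824281e+02],
       [ 5.37611656e-01,  5.27170564e-01, -6.58076670e-01,
        -7.04185893e+02],
       [ 2.37839811e-02,  7.70666867e-01,  6.36794239e-01,
         7.30996435e+02],
       [ 0.00000000e+00,  0.00000000e+00,  0.00000000e+00,
         1.00000000e+00]])}
{'color': (400, 640, 3), 'range_z': (400, 640), 'fx': 419.5875993687538, 'fy': 419.5875993687538, 'cx': 314.0963057597152, 'cy': 196.70047175968887, 'cam_to_world': array([[-6.92139645e-01,  4.10848590e-01, -5.93419032e-01,
        -4.75671486e+01],
       [-7.21748000e-01, -3.99384936e-01,  5.65306552e-01,
         5.52582710e+02],
       [-4.74722225e-03,  8.19570076e-01,  5.72959296e-01,
         6.06478652e+02],
       [ 0.00000000
[... 553 characters left out ...]
         1.00000000e+00]])}
{'time_s': 0.1, 'joints': array([-1.36040604e+00,  3.13384025e-01,  1.49836792e+00, -2.43963326e-05,
        1.33102756e+00, -2.23397743e-01]), 'dq': array([ 0.00064515, -0.00201397, -0.00255129,  0.00027307,  0.00015887,
        0.00216848]), 'tau': array([ 2.07778430e-03, -4.12897861e+01, -2.60140765e+01, -2.20327684e-04,
        3.05416972e-03, -9.24403423e-06]), 'eef_pos': array([ 220.59608335, -476.14019051,  230.79487649]), 'ee_rot': array([-5.93492419e-04,  9.76569762e-01,  2.15200248e-01, -7.98777291e-06]), 'force': array([1.03426378, 0.00396154, 0.11623339]), 'wrist_torque': array([-0.00214897,  0.00615234, -0.02303588]), 'grip_width': 0.9993361435496535}
```

View pics/scene0.png

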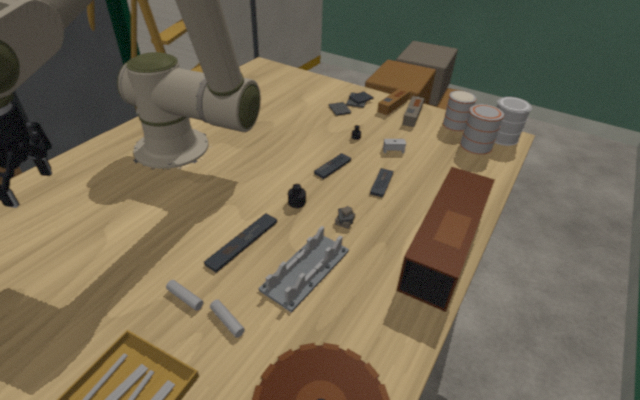

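View pics/side0.png

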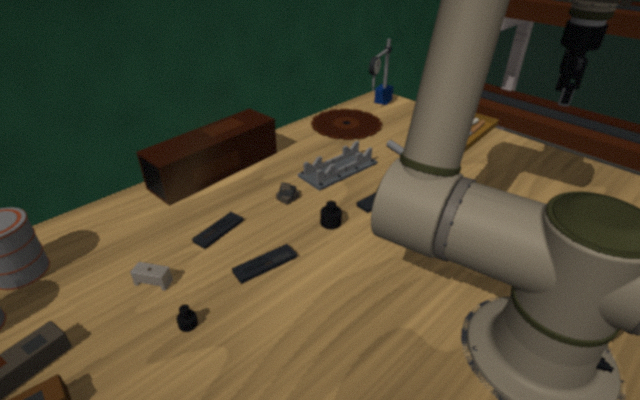

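View pics/wrist0.png

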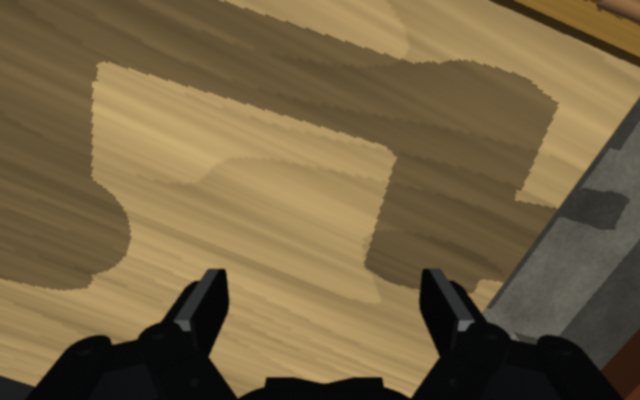

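The scene view shows:
- the rig near (305,270), rollers near (185,295) and (227,318), long strip near (242,243)
- big weight near (297,197), rock (345,216), short strips (333,166) and (382,182)
- small weight (356,132), saddle (395,146)

The side view shows the same things with the rollers and long strip partly hidden by the arm. Next I'll locate them all from depth.

```bash
cat >> h.py <<'E'
from scipy.spatial.transform import Rotation as R
def T_of(s_eef,rot):
    T=np.eye(4);T[:3,:3]=R.from_quat([rot[1],rot[2],rot[3],rot[0]]).as_matrix();T[:3,3]=s_eef;return T
def cloud(fn):
    d=np.load('pics/'+fn+'.npz'); Z=d['range_z'].astype(float);v,u=np.mgrid[:400,:640]
    P=np.stack([(u-d['cx'])/d['fx']*Z,-(v-d['cy'])/d['fy']*Z,-Z,np.ones_like(Z)],-1)
    M=d['cam_to_world'] if 'cam_to_world' in d else T_of(d['eef'],d['rot'])@d['tool_from_camera']
    W=(P@M.T)[...,:3]; W[Z==0]=np.nan; return W,d['color']
def top(fns,x0,x1,y0,y1,res,out,zmax=130,zmin=-50,sc=1):
    # height map; +x up, +y left
    H=np.full((int((x1-x0)/res),int((y1-y0)/res)),np.nan)
    C=np.zeros(H.shape+(3,),np.uint8)
    for fn in fns:
        W,c=cloud(fn);m=np.isfinite(W[...,0])&(W[...,2]<zmax)&(W[...,2]>zmin)
        p=W[m];cc=c[m];i=((x1-p[:,0])/res).astype(int);j=((y1-p[:,1])/res).astype(int)
        k=(i>=0)&(i<H.shape[0])&(j>=0)&(j<H.shape[1])
        for a,b,z,q in zip(i[k],j[k],p[k,2],cc[k]):
            if not H[a,b]>z:H[a,b]=z;C[a,b]=q
    return H,C
E
python3 - <<'E'
from h import *
for f in('scene0','side0'):
    W,c=cloud(f);m=(W[...,2]>6)&(W[...,2]<120)&(W[...,0]>150)&(W[...,0]<850)&(abs(W[...,1])<600)
    n,l,st,ce=cv2.connectedComponentsWithStats(m.astype(np.uint8))
    t=(abs(W[...,2])<6)&(W[...,0]>250)&(W[...,0]<700);print(f,'bench z',np.median(W[t][:,2]))
    for k in range(1,n):
        if st[k,4]>40:
            p=W[l==k];print(ce[k].round(),st[k,4],'med',np.median(p,0).round(1),'lo',np.percentile(p,2,0).round(),'hi',np.percentile(p,98,0).round())
E
```

```text
scene0 bench z 0.47552004431400974
[345. 106.] 289 med [323.2 532.7   9.6] lo [274. 477.   6.] hi [371. 598.  19.]
[384. 107.] 146 med [458.  582.4  28. ] lo [433. 575.   7.] hi [478. 599.  42.]
[410. 117.] 213 med [565.3 555.9  34.2] lo [542. 546.   7.] hi [587. 597.  42.]
[480. 134.] 1081 med [806.7 517.1  65.3] lo [755. 507.   9.] hi [849. 550. 117.]
[357. 132.] 106 med [455.5 376.9  22.1] lo [440. 366.   7.] hi [468. 394.  45.]
[394. 145.] 270 med [591.1 372.9  30.4] lo [557. 352.   9.] hi [621. 401.  39.]
[333. 165.] 391 med [476.2 187.9  12.1] lo [450. 130.   7.] hi [501. 256.  15.]
[430. 227.] 2380 med [830.8  -7.  110.3] lo [ 807. -123.    7.] hi [849. 228. 113.]
[382. 182.] 392 med [633.6 195.4  12.3] lo [606. 142.   8.] hi [659. 259.  15.]
[297. 196.] 356 med [485.4 -10.4  34.1] lo [457. -26.   7.] hi [502.  16.  58.]
[345. 217.] 321 med [627.5  -4.8  29.2] lo [604. -19.   7.] hi [646.  26.  44.]
[240. 242.] 1194 med [ 455.6 -207.5   12.2] lo [ 431. -299.    7.] hi [478. -96.  15.]
[304. 270.] 3293 med [ 629.  -196.8   12. ] lo [ 586. -289.    8.] hi [675. -86.  48.]
[185. 
[... 1106 characters left out ...]
-106.2   12.7] lo [ 441. -149.    7.] hi [479. -90.  15.]
[331. 215.] 473 med [468.    9.4  35.1] lo [453. -18.   7.] hi [495.  25.  59.]
[217. 229.] 728 med [627.  208.6  12.8] lo [603. 147.   7.] hi [656. 262.  15.]
[ 22. 258.] 2365 med [755.  548.9  58.7] lo [749. 511.   8.] hi [788. 592. 117.]
[264. 262.] 1033 med [471.3 199.4  12.7] lo [447. 134.   7.] hi [499. 259.  15.]
[152. 274.] 789 med [578.9 382.8  35. ] lo [554. 354.   8.] hi [614. 410.  39.]
[187. 318.] 417 med [444.4 387.1  22.9] lo [435. 370.   8.] hi [462. 401.  46.]
[ 46. 343.] 1327 med [543.8 575.9  39.5] lo [534. 550.   7.] hi [581. 599.  43.]
[ 57. 388.] 485 med [453.  587.9  40.4] lo [431. 579.  13.] hi [474. 599.  43.]
```

Emit:
carry_out(
  plan=[
    [85,[0,0,0],[0,0,0.83]],
    [85,[0,0,0],[0,0,0.83]],
    [85,[0,0,0],[0,0,0.83]],
    [85,[0,0,0],[0,0,0.83]],
    [85,[0,0,0],[0,0,0.83]],
    [85,[30,-16,0],[0,0,0]],
    [85,[30,-16,0],[0,0,0]],
    [85,[30,-16,0],[0,0,0]],
    [85,[30,-16,0],[0,0,0]],
    [85,[30,-16,0],[0,0,0]],
    [85,[30,-16,0],[0,0,0]],
    [85,[30,-16,0],[0,0,0]],
    [85,[30,-16,0],[0,0,0]],
    [85,[30,-16,0],[0,0,0]],
    [85,[30,-16,0],[0,0,0]],
    [85,[30,-16,0],[0,0,0]],
    [85,[30,-16,0],[0,0,0]],
    [85,[0,0,0],[0,0,0]],
    [85,[0,0,0],[0,0,0]],
  ],
)

```text
time_s: 1.73
eef_pos: [581.6, -283.5, 230.3]
ee_rot: [-0.0, 1.0, 0.001, -0.001]
force: [-0.6, 0.4, 1.4]
grip_width: 0.992
```

```bash
python3 - <<'E'
from h import *
c,s=snap('wrist','w1'); print(s['eef_pos'],s['ee_rot'],s['time_s'],s['force'])
W,_=cloud('w1');m=abs(W[...,2])<8;print(np.median(W[m][:,2]))
E
```

```text
[ 581.64133118 -283.51789674  230.33815393] [-3.41407090e-04  9.99999442e-01  8.35327150e-04 -5.48737475e-04] 1.7333 [-0.55622593  0.35758313  1.42220472]
-0.010288507123078716
```

View pics/w1.png

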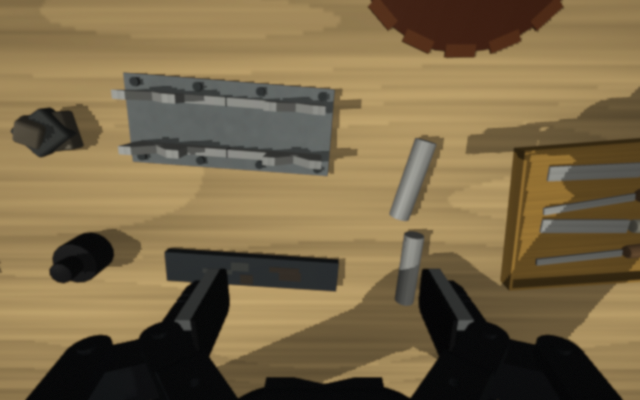

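The wrist view shows the rig at (232,125), rollers at (412,180) and (409,268), the long strip at (252,270), and the big weight at (82,257). Now to fit their poses.

```bash
cat >> h.py <<'E'
def rect(P):
    (c,s,a)=cv2.minAreaRect(P[:,:2].astype(np.float32)); 
    return np.round(c,1),np.round(s,1),round(a,1)
def seg(fn,x0,x1,y0,y1,z0,z1):
    W,_=cloud(fn); m=(W[...,0]>x0)&(W[...,0]<x1)&(W[...,1]>y0)&(W[...,1]<y1)&(W[...,2]>z0)&(W[...,2]<z1)
    m=cv2.morphologyEx(m.astype(np.uint8),cv2.MORPH_OPEN,np.ones((2,2)))
    n,l,st,ce=cv2.connectedComponentsWithStats(m); k=1+np.argmax(st[1:,4]) if n>1 else 0
    return W[l==k],W[m>0]
def pca(P):
    c=P[:,:2].mean(0);u,s,v=np.linalg.svd(P[:,:2]-c,full_matrices=False);d=v[0]
    return c.round(1),round(np.degrees(np.arctan2(d[1],d[0]))%180,1)
E
python3 - <<'E'
from h import *
for f in('w1','scene0','side0'):
    print(f)
    for n,b in dict(rigall=(570,690,-300,-70,6,60),rigbase=(570,690,-300,-70,7,14),notch=(570,690,-300,-70,38,60),strip=(425,485,-310,-88,7,18),ra=(400,515,-415,-355,6,40),ra_top=(400,515,-415,-355,20,40),rb=(516,630,-415,-350,6,40),rb_top=(516,630,-415,-350,20,40)).items():
        p,pa=seg(f,*b)
        if n=='notch': p=pa
        if len(p)>8: print(n,len(p),rect(p),pca(p),np.percentile(p[:,2],[50,95]).round(1))
    W,_=cloud(f);m=(W[...,2]>38)&(W[...,2]<60)&(abs(W[...,0]-628)<60)&(abs(W[...,1]+188)<115)
    n,l,st,ce=cv2.connectedComponentsWithStats(m.astype(np.uint8))
    for k in range(1,n):
        if st[k,4]>5: q=W[l==k]; print('  tooth',ce[k].round(),st[k,4],q.mean(0).round(1),q.min(0).round(),q.max(0).round())
E
```

```text
w1Traceback (most recent call last):
  File "<stdin>", line 7, in <module>
  File "h.py", line 34, in pca
    c=P[:,:2].mean(0);u,s,v=np.linalg.svd(P[:,:2]-c,full_matrices=False);d=v[0]
                            ~~~~~~~~~~~~~^^^^^^^^^^^^^^^^^^^^^^^^^^^^^^^
    u, s, vh = gufunc(a, signature=signature)
               ~~~~~~^^^^^^^^^^^^^^^^^^^^^^^^
    raise LinAlgError("SVD did not converge")
numpy.linalg.LinAlgError: SVD did not converge
```

```bash
cat > fit.py <<'E'
from h import *
import sys
def run(f):
    print(f)
    for n,b in dict(rigall=(570,690,-300,-70,6,60),rigbase=(570,690,-300,-70,7,14),notch=(570,690,-300,-70,38,60),strip=(425,485,-310,-88,7,18),ra=(400,515,-415,-355,6,40),ra_top=(400,515,-415,-355,20,40),rb=(516,630,-415,-350,6,40),rb_top=(516,630,-415,-350,20,40)).items():
        p,pa=seg(f,*b)
        if n=='notch': p=pa
        p=p[np.isfinite(p[:,0])]
        if len(p)>8 and len(p)<100000: print(n,len(p),rect(p),pca(p),np.percentile(p[:,2],[50,95]).round(1))
    W,_=cloud(f);m=(W[...,2]>38)&(W[...,2]<60)&(abs(W[...,0]-628)<60)&(abs(W[...,1]+188)<115)
    n,l,st,ce=cv2.connectedComponentsWithStats(m.astype(np.uint8))
    for k in range(1,n):
        if st[k,4]>5: q=W[l==k]; print('  tooth',ce[k].round(),st[k,4],q.mean(0).round(1),q.min(0).round(),q.max(0).round())
if __name__=='__main__':
    for f in sys.argv[1:]: run(f)
E
python3 fit.py w1 scene0 side0
```

```text
w1
rigall 18072 (array([ 624.8, -174.1]), array([235.2,  94.6]), 85.7) (array([ 628.1, -183.7]), np.float64(85.8)) [10.3 45.7]
rigbase 13415 (array([ 624.3, -181.7]), array([220.1,  94.6]), 85.7) (array([ 629.1, -184.7]), np.float64(85.7)) [ 9.9 11.9]
notch 1699 (array([ 622.2, -169.7]), array([227. ,  70.8]), 86.4) (array([ 626.2, -179.3]), np.float64(85.8)) [45.8 47.9]
strip 4809 (array([ 508.8, -197.8]), array([216.4, 172. ]), 85.9) (array([ 454.7, -199.8]), np.float64(85.5)) [11.8 13.1]
ra 1429 (array([ 449.2, -388.7]), array([ 30.1, 108.3]), 86.8) (array([ 461. , -385.1]), np.float64(177.9)) [21.7 24. ]
ra_top 885 (array([ 448.8, -389.9]), array([ 24.5, 107.6]), 86.9) (array([ 458.3, -386.6]), np.float64(177.6)) [22.7 24.2]
rb 1798 (array([ 563.9, -382.2]), array([30.6, 98.4]), 75.3) (array([ 570.3, -379.3]), np.float64(166.2)) [21.8 24.1]
rb_top 1175 (array([ 563.3, -383.4]), array([25.5, 97.9]), 75.4) (array([ 569.8, -381.1]), np.float64(165.7)) [22.7 24.3]
  tooth [124.  94.] 256 [659.  -97.7  44.6] [ 655. -108.   38.] [663. -86.  49.]
  tooth [166.  98.] 207 [ 656.1 -136.6  
[... 2923 characters left out ...]
64(125.4)) [ 23.4 289.7]
  tooth [356. 143.] 31 [ 645.3 -274.    43.7] [ 641. -289.   38.] [ 654. -260.   48.]
  tooth [346. 147.] 27 [ 647.5 -232.9   44.1] [ 642. -247.   38.] [ 654. -226.   50.]
  tooth [369. 150.] 31 [ 593.4 -269.5   43.7] [ 588. -281.   38.] [ 599. -258.   50.]
  tooth [358. 154.] 28 [ 595.7 -228.6   43.9] [ 591. -241.   39.] [ 603. -222.   50.]
  tooth [319. 159.] 32 [ 655.8 -134.9   43.6] [ 652. -146.   38.] [ 661. -124.   49.]
  tooth [307. 164.] 29 [659.  -93.9  43.5] [ 655. -107.   38.] [667. -86.  49.]
  tooth [331. 166.] 34 [ 604.2 -129.8   44. ] [ 599. -141.   39.] [ 611. -119.   51.]
  tooth [319. 172.] 31 [606.8 -89.1  44.2] [ 602. -102.   39.] [613. -82.  49.]
```

```bash
python3 - <<'E'
from h import *
for n,b,a in (('ra',(400,515,-415,-355,18,30),-2.3),('rb',(516,630,-415,-350,18,30),-14.4)):
    d=np.array([np.cos(np.radians(a)),np.sin(np.radians(a))]);e=np.array([-d[1],d[0]])
    for f in('w1','scene0','side0'):
        p=seg(f,*b)[0];p=p[np.isfinite(p[:,0])]
        if len(p)<20 or len(p)>9999: continue
        s=p[:,:2]@d;t=p[:,:2]@e;lo,hi=np.percentile(s,[1.,99.]);q=p[p[:,2]>np.percentile(p[:,2],60)];tm=np.median(q[:,:2]@e)
        print(n,f,round(hi-lo,1),(d*(lo+hi)/2+e*tm).round(1),t.min().round(1),t.max().round(1),tm.round(1))
E
```

```text
ra w1 103.9 [ 450.5 -385.3] -385.3 -357.0 -366.9
ra scene0 85.2 [ 462.4 -387.3] -378.8 -357.5 -368.5
rb w1 89.7 [ 567.7 -379.1] -245.4 -216.9 -226.0
rb scene0 86.1 [ 572.5 -381.4] -237.9 -210.0 -227.1
rb side0 435.4 [ 396.4 -331.5] -231.7 121.7 -222.5
```

Emit:
carry_out(
  plan=[
    [85,[-24.2,20.6,26],[0,0,0]],
    [85,[-24.2,20.6,26],[0,0,0]],
    [85,[-24.2,20.6,26],[0,0,0]],
    [85,[-24.2,20.6,26],[0,0,0]],
    [85,[-24.2,20.6,26],[0,0,0.4]],
    [85,[0,0,0],[0,0,0]],
    [85,[0,0,0],[0,0,0]],
  ],
)

```text
time_s: 2.37
eef_pos: [457.5, -388.6, 100.6]
ee_rot: [-0.001, 1.0, -0.023, -0.001]
force: [0.8, -1.0, 0.5]
grip_width: 0.997
```

```bash
python3 - <<'E'
from h import *
c,s=snap('wrist','w2'); print(s['eef_pos'],s['ee_rot'])
W,_=cloud('w2')
p=seg('w2',400,518,-415,-360,18,30)[0]
print(pca(p),p.min(0),p.max(0),rect(p))
E
```

```text
[ 457.54738407 -388.5939242   100.57435327] [-9.29223646e-04  9.99728613e-01 -2.32644091e-02 -7.77350918e-04]Traceback (most recent call last):
  File "<stdin>", line 5, in <module>
  File "h.py", line 34, in pca
    c=P[:,:2].mean(0);u,s,v=np.linalg.svd(P[:,:2]-c,full_matrices=False);d=v[0]
                            ~~~~~~~~~~~~~^^^^^^^^^^^^^^^^^^^^^^^^^^^^^^^
    u, s, vh = gufunc(a, signature=signature)
               ~~~~~~^^^^^^^^^^^^^^^^^^^^^^^^
    raise LinAlgError("SVD did not converge")
numpy.linalg.LinAlgError: SVD did not converge
```

View pics/w2.png

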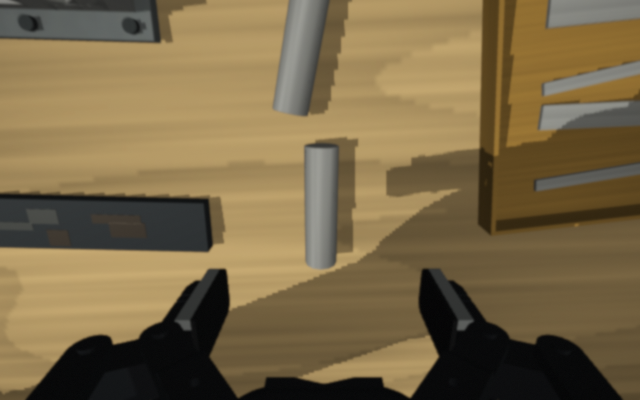

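The roller is centred between the fingers and parallel to them at (321,206). I'll check its position.

```bash
python3 - <<'E'
from h import *
W,_=cloud('w2'); 
for r,c in((155,321),(205,321),(255,321),(205,100),(300,320),(80,290)): print(r,c,W[r,c].round(1))
for r0,c0,c1 in((205,295,350),): print(W[205,295:350:4].round(1))
E
```

```text
155 321 [ 498.6 -388.5   23.4]
205 321 [ 463.6 -386.8   23. ]
255 321 [ 425.1 -384.8   23.2]
205 100 [ 467.4 -225.7   12.3]
300 320 [ 3.708e+02 -3.810e+02  2.000e-01]
80 290 [ 545.8 -371.8   23.3]
[[ 4.564e+02 -3.662e+02 -5.000e-01]
 [ 4.565e+02 -3.693e+02  2.000e-01]
 [ 4.561e+02 -3.723e+02 -7.000e-01]
 [ 4.624e+02 -3.767e+02  1.820e+01]
 [ 4.633e+02 -3.797e+02  2.110e+01]
 [ 4.634e+02 -3.825e+02  2.190e+01]
 [ 4.637e+02 -3.854e+02  2.310e+01]
 [ 4.636e+02 -3.881e+02  2.320e+01]
 [ 4.636e+02 -3.909e+02  2.350e+01]
 [ 4.625e+02 -3.937e+02  2.080e+01]
 [ 4.611e+02 -3.965e+02  1.710e+01]
 [ 4.552e+02 -3.999e+02  6.000e-01]
 [ 4.546e+02 -4.030e+02 -7.000e-01]
 [ 4.547e+02 -4.060e+02 -3.000e-01]]
```

Emit:
carry_out(
  plan=[
    [85,[3,-1.5,24],[0,0,0]],
    [85,[0,0,24],[0,0,0]],
    [85,[0,0,24],[0,0,0]],
    [85,[0,0,16],[0,0,0]],
    [85,[0,0,9],[0,0,0]],
    [85,[0,0,0],[0,0,0]],
    [12,[0,0,0],[0,0,0]],
    [12,[0,0,0],[0,0,0]],
    [12,[0,0,0],[0,0,0]],
    [12,[0,0,0],[0,0,0]],
    [12,[0,0,0],[0,0,0]],
    [12,[0,0,0],[0,0,0]],
    [12,[0,0,0],[0,0,0]],
    [12,[0,0,0],[0,0,0]],
  ],
  grip_force=50,
)

```text
time_s: 3.58
eef_pos: [463.1, -386.6, 5.2]
ee_rot: [0.001, 1.0, -0.021, 0.0]
force: [-0.7, 0.5, 5.7]
grip_width: 0.259
```

Emit:
carry_out(
  plan=[
    [12,[0,0,-15],[0,0,0]],
    [12,[0,0,-30],[0,0,0]],
    [12,[0,0,-30],[0,0,0]],
    [12,[0,0,-30],[0,0,0]],
    [12,[16,-28,-20],[0,0,0]],
    [12,[16,-28,0],[0,0,0]],
    [12,[16,-28,0],[0,0,0]],
    [12,[16,-28,0],[0,0,0]],
    [12,[16,-28,0],[0,0,0]],
    [12,[16,-28,0],[0,0,0]],
    [12,[16,-28,0],[0,0,0]],
    [12,[16,-28,0],[0,0,0]],
    [12,[16,-28,0],[0,0,0]],
    [12,[16,-28,0],[0,0,0.32]],
    [12,[0,0,0],[0,0,0]],
    [12,[0,0,0],[0,0,0]],
  ],
)

```text
time_s: 4.92
eef_pos: [634.7, -111.6, 128.4]
ee_rot: [-0.0, 0.999, -0.037, -0.001]
force: [0.1, -0.2, -3.1]
grip_width: 0.259
```

```bash
cat >> h.py <<'E'
def to(x,y,z,yaw=None):
    s=ctrl.sense();T=T_of(s['eef_pos'],s['ee_rot']);d=T[:3,:3].T@(np.array([x,y,z])-T[:3,3]);cy=np.degrees(np.arctan2(T[1,0],T[0,0]))
    print('pos',s['eef_pos'].round(1),'yaw',cy.round(2),'t',s['time_s'],'F',np.round(s['force'],1),'w',round(s['grip_width']*85.4,1))
    print('tool delta',d.round(1),'turn units',None if yaw is None else round(-(yaw-cy)/6,2), 'tiltdeg',np.degrees(np.arccos(-T[2,2])).round(2))
E
python3 - <<'E'
from h import *
snap('wrist','w3'); to(634,-114.2,70,-4.3)
E
```

```text
pos [ 634.3 -112.9  128.5] yaw -4.3 t 4.9667 F [ 0.  -0.8 -3.3] w 22.0
tool delta [-0.1  1.4 58.5] turn units 0.0 tiltdeg 0.08
```

View pics/w3.png

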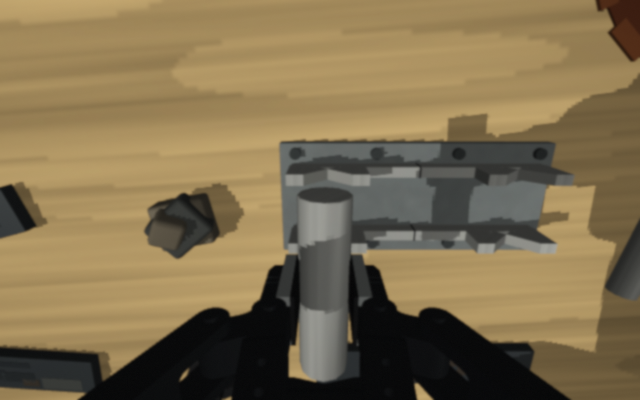

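The roller is held level, its end at (325,192), and the rig is square to the tool. I'll measure the roller in the tool frame and the notches again.

```bash
python3 - <<'E'
from h import *
W,_=cloud('w3');d=np.load('pics/w3.npz')
T=T_of(d['eef'],d['rot']);L=(W-T[:3,3])@T[:3,:3]
m=(W[...,2]>38)&(W[...,2]<60)&(abs(W[...,0]-628)<60)&(abs(W[...,1]+188)<115)
n,l,st,ce=cv2.connectedComponentsWithStats(m.astype(np.uint8))
for k in range(1,n):
    if st[k,4]>25: q=W[l==k]; print('tooth',ce[k].round(),st[k,4],q.mean(0).round(1),q.min(0).round(),q.max(0).round())
for r in(195,200,220,280,330,360,370,376): print(r,L[r,325].round(1))
print(L[230,296:356:4].round(1))
m=(L[...,0]>-60)&(L[...,0]<60)&(abs(L[...,1])<13)&(L[...,2]<10)&(L[...,2]>-25)
q=L[m];print(np.percentile(q,[1,50,99],0).round(1))
# base rect
p=seg('w3',570,690,-300,-70,7,14)[0];print(rect(p))
E
```

```text
tooth [299. 178.] 406 [659.5 -96.4  44.6] [ 654. -108.   38.] [664. -86.  49.]
tooth [354. 178.] 407 [ 656.7 -134.1   44.6] [ 652. -144.   38.] [ 661. -123.   49.]
tooth [496. 178.] 391 [ 649.4 -232.7   44.6] [ 644. -247.   38.] [ 653. -225.   49.]
tooth [554. 178.] 491 [ 646.2 -272.6   44.2] [ 641. -284.   38.] [ 650. -262.   49.]
tooth [292. 246.] 135 [608.9 -86.1  45.5] [604. -90.  38.] [612. -83.  48.]
tooth [358. 246.] 226 [ 605.  -134.7   45.5] [ 599. -140.   38.] [ 609. -129.   48.]
tooth [485. 245.] 382 [ 597.9 -229.1   44.3] [ 592. -243.   38.] [ 602. -221.   49.]
tooth [539. 245.] 456 [ 594.7 -269.3   44.1] [ 589. -280.   38.] [ 599. -258.   49.]
195 [39.8  0.5 -7.5]
200 [ 39.9   0.5 -14.5]
220 [ 32.8   0.5 -18.4]
280 [  5.5   0.5 -18.3]
330 [-20.8   0.5 -17.5]
360 [-37.    0.5 -18.3]
370 [-44.    0.5 -17.2]
376 [-45.9   0.5 -18.8]
[[-2.490e+01 -2.240e+01  1.060e+02]
 [ 2.590e+01 -1.000e+01 -1.250e+01]
 [ 2.670e+01 -8.200e+00 -1.420e+01]
 [ 2.730e+01 -6.500e+00 -1.570e+01]
 [ 2.810e+01 -4.800e+00 -1.740e+01]
 [ 2.820e+01 -3.100e+00 -1.780e+01]
 [ 2.840e+01 -1.500e+00 -1.830e+01]
 [ 2.810e+01  1.000e-01 -1.750e+01]
 [ 2.850e+01  1.700e+00 -1.840e+01]
 [ 2.800e+01  3.300e+00 -1.740e+01]
 [ 2.810e+01  4.900e+00 -1.750e+01]
 [ 2.780e+01  6.600e+00 -1.690e+01]
 [ 2.690e+01  8.300e+00 -1.480e+01]
 [ 2.620e+01  1.010e+01 -1.300e+01]
 [-2.510e+01  2.270e+01  1.065e+02]]
[[-48.1 -12.  -21.7]
 [  5.6   0.  -16.7]
 [ 40.2  11.8  -0.8]]
(array([nan, nan]), array([0., 0.]), 0.0)
```

Emit:
carry_out(
  plan=[
    [12,[1,1.5,20],[0,0,0]],
    [12,[0,0,24],[0,0,0]],
    [12,[0,0,20],[0,0,0]],
    [12,[0,0,10],[0,0,0]],
    [12,[0,0,6],[0,0,0]],
    [12,[0,0,4],[0,0,0]],
    [12,[0,0,2],[0,0,0]],
    [12,[0,0,0],[0,0,0]],
    [12,[0,0,0],[0,0,0]],
  ],
)

```text
time_s: 5.72
eef_pos: [635.9, -115.1, 44.2]
ee_rot: [0.0, 0.999, -0.038, 0.001]
force: [-0.5, 0.5, -3.6]
grip_width: 0.259
```

```bash
python3 - <<'E'
from h import *
to(635,-114.4,41)
E
```

```text
pos [ 635.9 -115.1   44.2] yaw -4.37 t 5.7167 F [-0.5  0.5 -3.6] w 22.1
tool delta [-0.9 -0.6  3.2] turn units None tiltdeg 0.08
```

Emit:
carry_out(
  plan=[
    [12,[-1,-0.5,1.5],[0,0,0]],
    [12,[0,0,1.5],[0,0,0]],
    [12,[0,0,0],[0,0,0]],
    [12,[0,0,0],[0,0,0]],
  ],
)

```text
time_s: 6.05
eef_pos: [634.7, -114.1, 40.6]
ee_rot: [-0.0, 0.999, -0.038, 0.0]
force: [-0.2, 0.7, -1.1]
grip_width: 0.26
```

Emit:
carry_out(
  plan=[
    [12,[0,0,0.5],[0,0,0]],
    [12,[0,0,0],[0,0,0]],
    [30,[0,0,0],[0,0,0]],
    [40,[0,0,0],[0,0,0]],
    [50,[0,0,0],[0,0,0]],
    [50,[0,0,0],[0,0,0]],
    [50,[0,0,-12],[0,0,0]],
    [50,[0,0,-25],[0,0,0]],
    [60,[0,0,-30],[0,0,0]],
    [85,[0,0,-35],[0,0,0]],
    [85,[0,0,-35],[0,0,0]],
    [85,[0,10,0],[0,0,0]],
    [85,[0,20,0],[0,0,0]],
    [85,[0,20,0],[0,0,0]],
    [85,[0,0,0],[0,0,0]],
    [85,[0,0,0],[0,0,0]],
  ],
)

```text
time_s: 7.38
eef_pos: [630.6, -164.8, 177.2]
ee_rot: [0.0, 0.999, -0.039, 0.0]
force: [0.0, 0.2, 0.2]
grip_width: 0.99
```

```bash
python3 - <<'E'
from h import *
snap('wrist','w4'); to(570,-380,100,-14.3)
W,_=cloud('w4')
m=(W[...,2]>50)&(W[...,2]<70)&(abs(W[...,0]-632)<70)&(abs(W[...,1]+115)<30)
q=W[m];print(len(q),np.percentile(q,[1,50,99],0).round(1),pca(q))
E
```

```text
pos [ 630.7 -164.   177.2] yaw -4.39 t 7.4333 F [ 0.5 -0.4  0.1] w 85.0
tool delta [-44.  220.   77.1] turn units 1.65 tiltdeg 0.02
2759 [[ 586.4 -126.1   50.4]
 [ 633.9 -114.8   57.1]
 [ 674.7 -101.2   59.6]] (array([ 632.8, -114.5]), np.float64(175.9))
```

View pics/w4.png

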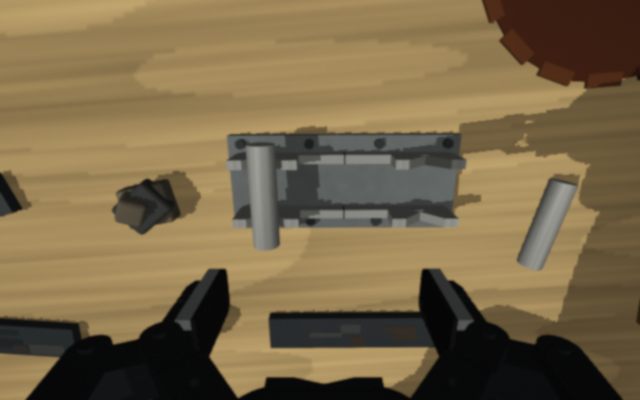

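Roller 1 is seated: it spans (262,150) to (265,245), top at 59 mm, yaw about -4.1°. Next is roller 2, near (548,225).

```bash
python3 - <<'E'
from h import *
W,_=cloud('w4')
m=(W[...,2]>19)&(W[...,2]<30)&(abs(W[...,0]-570)<60)&(abs(W[...,1]+382)<30)
q=W[m];a=pca(q);print(len(q),a)
d=np.array([np.cos(np.radians(a[1])),np.sin(np.radians(a[1]))])
s=(q[:,:2])@d;lo,hi=np.percentile(s,[.5,99.5]);e=np.array([-d[1],d[0]]);t=q[:,:2]@e;tm=np.median(t[q[:,2]>22.5]);print(hi-lo,d*(lo+hi)/2+e*tm)
E
```

```text
1634 (array([ 571.6, -378. ]), np.float64(165.4))
89.15657222954644 [ 569.37405674 -378.91779971]
```

Emit:
carry_out(
  plan=[
    [85,[-5.4,27.4,5],[0,0,0]],
    [85,[-5.4,27.4,10],[0,0,0]],
    [85,[-5.4,27.4,10],[0,0,0]],
    [85,[-5.4,27.4,10],[0,0,0]],
    [85,[-5.4,27.4,10],[0,0,0]],
    [85,[-5.4,27.4,10],[0,0,0]],
    [85,[-5.4,27.4,10],[0,0,0]],
    [85,[-5.4,27.4,10],[0,0,0]],
    [85,[0,0,0],[0,0,0.85]],
    [85,[0,0,0],[0,0,0.85]],
    [85,[0,0,0],[0,0,0]],
    [85,[0,0,0],[0,0,0]],
  ],
)

```text
time_s: 8.43
eef_pos: [571.5, -378.6, 102.1]
ee_rot: [-0.0, 0.992, -0.125, 0.0]
force: [0.4, -0.4, -0.0]
grip_width: 0.998
```

```bash
python3 - <<'E'
from h import *
snap('wrist','w5')
to(572.5,-380,5,-14.6)
W,_=cloud('w5')
m=(W[...,2]>19)&(W[...,2]<30)&(abs(W[...,0]-570)<60)&(abs(W[...,1]+382)<30)
q=W[m];a=pca(q);print(len(q),a)
d=np.array([np.cos(np.radians(a[1])),np.sin(np.radians(a[1]))])
s=(q[:,:2])@d;lo,hi=np.percentile(s,[.5,99.5]);e=np.array([-d[1],d[0]]);t=q[:,:2]@e;tm=np.median(t[q[:,2]>22.5]);print(hi-lo,d*(lo+hi)/2+e*tm)
E
```

```text
pos [ 571.4 -378.6  102.1] yaw -14.35 t 8.4833 F [-0.4 -0.   0.4] w 85.4
tool delta [ 1.3  1.1 97.1] turn units 0.04 tiltdeg 0.02
3087 (array([ 572.2, -380.8]), np.float64(165.3))
89.06983751666326 [ 569.39043027 -380.08852572]
```

View pics/w5.png

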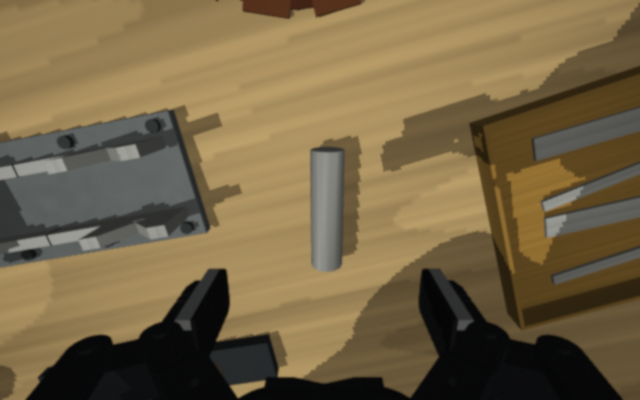

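Roller 2 is centred between the fingers at (327,208).

Emit:
carry_out(
  plan=[
    [85,[-1,1.5,24],[0,0,0.04]],
    [85,[0,0,24],[0,0,0]],
    [85,[0,0,24],[0,0,0]],
    [85,[0,0,16],[0,0,0]],
    [85,[0,0,9],[0,0,0]],
    [85,[0,0,0],[0,0,0]],
    [12,[0,0,0],[0,0,0]],
    [12,[0,0,0],[0,0,0]],
    [12,[0,0,0],[0,0,0]],
    [12,[0,0,0],[0,0,0]],
    [12,[0,0,0],[0,0,0]],
    [12,[0,0,0],[0,0,0]],
    [12,[0,0,0],[0,0,0]],
    [12,[0,0,0],[0,0,0]],
  ],
  grip_force=50,
)

```text
time_s: 9.65
eef_pos: [569.9, -381.0, 5.7]
ee_rot: [0.0, 0.992, -0.129, 0.0]
force: [-1.2, 0.3, 5.2]
grip_width: 0.26
```

```bash
python3 - <<'E'
from h import *
to(622,-254,130,-4.3)
E
```

```text
pos [ 569.9 -381.     5.7] yaw -14.8 t 9.65 F [-1.2  0.3  5.2] w 22.2
tool delta [  18.1 -136.  -124.3] turn units -1.75 tiltdeg 0.07
```

Emit:
carry_out(
  plan=[
    [12,[0,0,-15],[0,0,0]],
    [12,[0,0,-30],[0,0,0]],
    [12,[0,0,-30],[0,0,0]],
    [12,[0,0,-30],[0,0,0]],
    [12,[3,-22.7,-19],[0,0,0]],
    [12,[3,-22.7,0],[0,0,0]],
    [12,[3,-22.7,0],[0,0,0]],
    [12,[3,-22.7,0],[0,0,0]],
    [12,[3,-22.7,0],[0,0,0]],
    [12,[3,-22.7,0],[0,0,0]],
    [12,[0,0,0],[0,0,-0.88]],
    [12,[0,0,0],[0,0,-0.87]],
    [12,[0,0,0],[0,0,0]],
    [12,[0,0,0],[0,0,0]],
  ],
)

```text
time_s: 10.82
eef_pos: [621.5, -253.4, 128.1]
ee_rot: [-0.0, 0.999, -0.039, -0.001]
force: [0.4, 0.4, -3.7]
grip_width: 0.261
```

```bash
python3 - <<'E'
from h import *
snap('wrist','w6')
W,_=cloud('w6');d=np.load('pics/w6.npz')
T=T_of(d['eef'],d['rot']);L=(W-T[:3,3])@T[:3,:3]
m=(L[...,0]>-60)&(L[...,0]<60)&(abs(L[...,1])<13)&(L[...,2]<10)&(L[...,2]>-25)
q=L[m];print(np.percentile(q,[1,50,99],0).round(1), np.percentile(q[:,2],5))
m=(W[...,2]>38)&(W[...,2]<50)&(abs(W[...,0]-628)<60)&(abs(W[...,1]+250)<50)
n,l,st,ce=cv2.connectedComponentsWithStats(m.astype(np.uint8))
for k in range(1,n):
    if st[k,4]>25: q=W[l==k]; print('tooth',ce[k].round(),st[k,4],q.mean(0).round(1),q.min(0).round(),q.max(0).round())
to(621.4,-253.9,41,-4.3)
E
```

```text
[[-44.1 -12.  -21.8]
 [  9.2   0.  -16.2]
 [ 44.2  11.7  -1. ]] -18.332916414966338
tooth [296. 174.] 413 [ 649.3 -236.1   44.4] [ 644. -248.   38.] [ 653. -226.   49.]
tooth [351. 174.] 403 [ 646.4 -274.    44.6] [ 641. -284.   38.] [ 651. -262.   49.]
tooth [290. 243.] 196 [ 598.3 -226.6   45.5] [ 593. -231.   38.] [ 602. -222.   49.]
tooth [356. 242.] 171 [ 594.9 -275.4   45.5] [ 590. -280.   38.] [ 598. -271.   49.]
pos [ 621.6 -253.6  128.3] yaw -4.48 t 10.8667 F [-0.8 -0.1 -2.8] w 21.8
tool delta [-0.1  0.4 87.3] turn units -0.03 tiltdeg 0.05
```

View pics/w6.png

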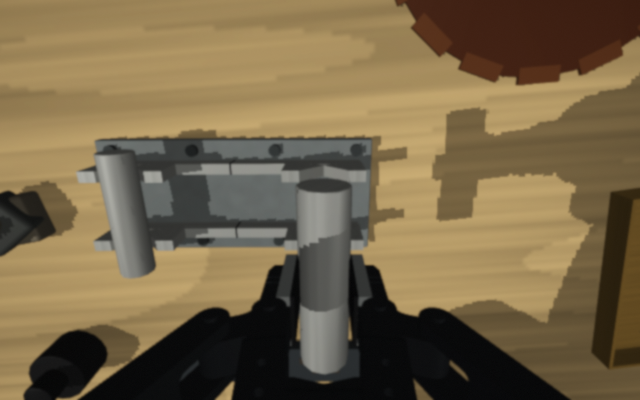

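Roller 2 is centred in the tool above the near notches at (325,180).

Emit:
carry_out(
  plan=[
    [12,[0,0,20],[0,0,0]],
    [12,[0,0,24],[0,0,0]],
    [12,[0,0,20],[0,0,0]],
    [12,[0,0,10],[0,0,0]],
    [12,[0,0,6],[0,0,0]],
    [12,[0,0,4],[0,0,0]],
    [12,[0,0,2],[0,0,0]],
    [12,[0,0,1],[0,0,0]],
    [12,[0,0,0],[0,0,0]],
    [12,[0,0,0],[0,0,0]],
  ],
)

```text
time_s: 11.7
eef_pos: [622.1, -253.7, 42.6]
ee_rot: [0.0, 0.999, -0.038, 0.001]
force: [-0.1, 0.1, -2.2]
grip_width: 0.256
```

Emit:
carry_out(
  plan=[
    [12,[0,0,1],[0,0,0]],
    [12,[0,0,1],[0,0,0]],
    [12,[0,0,0],[0,0,0]],
    [30,[0,0,0],[0,0,0]],
    [40,[0,0,0],[0,0,0]],
    [50,[0,0,0],[0,0,0]],
    [50,[0,0,0],[0,0,0]],
    [50,[0,0,-12],[0,0,0]],
    [50,[0,0,-25],[0,0,0]],
    [60,[0,0,-30],[0,0,0]],
    [85,[0,0,-35],[0,0,0]],
    [85,[0,0,-40],[0,0,0]],
    [85,[0,-25,0],[0,0,0]],
    [85,[0,-25,0],[0,0,0]],
    [85,[0,0,0],[0,0,0]],
    [85,[0,0,0],[0,0,0]],
  ],
)

```text
time_s: 13.03
eef_pos: [625.7, -202.8, 182.8]
ee_rot: [0.0, 0.999, -0.037, 0.0]
force: [0.6, 0.2, 0.2]
grip_width: 0.994
```

```bash
python3 - <<'E'
from h import *
snap('wrist','w7');snap('scene','s7')
to(455,-200,100,None)
for f in ('w7','s7'):
  W,_=cloud(f)
  for y in(-114.5,-254):
    m=(W[...,2]>50)&(W[...,2]<70)&(abs(W[...,0]-628)<70)&(abs(W[...,1]-y)<25)
    q=W[m];a=pca(q);d=np.array([np.cos(np.radians(a[1])),np.sin(np.radians(a[1]))]);s=q[:,:2]@d;t=q[:,:2]@[-d[1],d[0]]
    lo,hi=np.percentile(s,[.5,99.5]);tm=np.median(t[q[:,2]>np.percentile(q[:,2],60)])
    print(f,len(q),a[1],round(hi-lo,1),(d*(lo+hi)/2+np.array([-d[1],d[0]])*tm).round(1),np.percentile(q[:,2],[50,95]).round(1))
E
```

```text
pos [ 625.5 -204.3  182.2] yaw -4.32 t 13.1333 F [-0.5 -0.  -1.1] w 85.3
tool delta [-170.3    8.5   82.1] turn units None tiltdeg 0.03
w7 2709 175.8 89.2 [ 630.4 -113.5] [57. 59.]
w7 2693 175.6 89.3 [ 621.6 -252.6] [57. 59.]
s7 309 175.9 89.4 [ 631.4 -114.5] [57.1 60.2]
s7 409 176.2 90.4 [ 622.6 -254.2] [57.2 60.2]
```

View pics/w7.png

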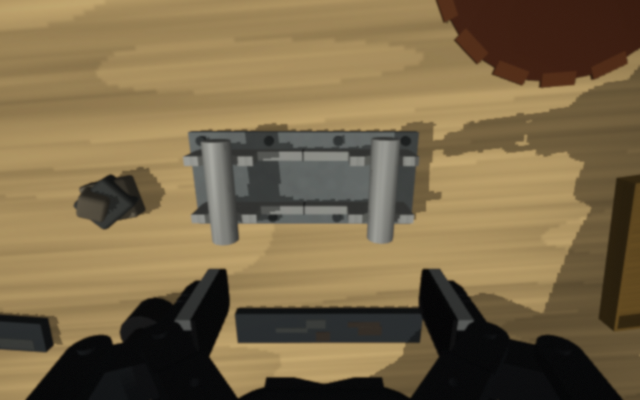

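Both rollers are seated at (220,190) and (383,190), tops at 59 mm. Next is the strip.

```bash
python3 - <<'E'
from h import *
print(ctrl.sense()['joints'].round(3))
for f in('w1','w2','w7','scene0'):
    W,_=cloud(f);m=(W[...,2]>8)&(W[...,2]<16)&(W[...,0]>425)&(W[...,0]<488)&(W[...,1]>-312)&(W[...,1]<-85)
    n,l,st,ce=cv2.connectedComponentsWithStats(m.astype(np.uint8));k=1+np.argmax(st[1:,4]);p=W[l==k];print(f,rect(p),pca(p),np.median(p[:,2]))
E
```

```text
[-0.493  0.647  1.115 -0.     1.379  1.153]
w1 (array([ 452.8, -194.6]), array([210.2,  41.7]), 85.7) (array([ 454.7, -197.8]), np.float64(85.1)) 11.839870786744484
w2 (array([ 450.9, -220.8]), array([159.4,  40.9]), 86.0) (array([ 451.6, -224. ]), np.float64(86.4)) 11.894142438921776
w7 (array([ 453.1, -194.7]), array([209.8,  41.5]), 86.1) (array([ 454.5, -194.2]), np.float64(85.9)) 11.77072697591862
scene0 (array([ 454.2, -196.2]), array([211. ,  43.5]), 86.1) (array([ 455. , -203.7]), np.float64(85.9)) 12.25551520090437
```

Emit:
carry_out(
  plan=[
    [85,[0,0,0],[0,0,-1.156]],
    [85,[0,0,0],[0,0,-1.156]],
    [85,[0,0,0],[0,0,-1.156]],
    [85,[0,0,0],[0,0,-1.156]],
    [85,[0,0,0],[0,0,-1.156]],
    [85,[0,0,0],[0,0,-1.156]],
    [85,[0,0,0],[0,0,-1.156]],
    [85,[0,0,0],[0,0,-1.156]],
    [85,[0,0,0],[0,0,-1.156]],
    [85,[0,0,0],[0,0,-1.156]],
    [85,[0,0,0],[0,0,-1.156]],
    [85,[0,0,0],[0,0,-1.156]],
    [85,[0,0,0],[0,0,-1.156]],
    [85,[-0.4,-24.6,7.4],[0,0,0]],
    [85,[-0.4,-24.6,7.4],[0,0,0]],
    [85,[-0.4,-24.6,7.4],[0,0,0]],
    [85,[-0.4,-24.6,7.4],[0,0,0]],
    [85,[-0.4,-24.6,7.4],[0,0,0]],
    [85,[-0.4,-24.6,7.4],[0,0,0]],
    [85,[-0.4,-24.6,7.4],[0,0,0]],
  ],
)

```text
time_s: 14.8
eef_pos: [452.3, -194.8, 129.8]
ee_rot: [0.0, 0.733, 0.681, -0.0]
force: [0.9, -1.3, -1.0]
grip_width: 0.995
```

Emit:
carry_out(
  plan=[
    [85,[0,0,0],[0,0,0]],
    [85,[0,0,0],[0,0,0]],
  ],
)

```text
time_s: 14.97
eef_pos: [453.0, -194.9, 130.2]
ee_rot: [-0.0, 0.733, 0.68, -0.0]
force: [-0.1, -0.8, 0.8]
grip_width: 0.992
```

```bash
python3 - <<'E'
from h import *
snap('wrist','w8')
for f in('w8',):
    W,_=cloud(f);m=(W[...,2]>8)&(W[...,2]<16)&(W[...,0]>425)&(W[...,0]<488)&(W[...,1]>-312)&(W[...,1]<-85)
    n,l,st,ce=cv2.connectedComponentsWithStats(m.astype(np.uint8));k=1+np.argmax(st[1:,4]);p=W[l==k];print(f,rect(p),pca(p),np.median(p[:,2]))
to(453.2,-195,3,85.9)
E
```

```text
w8 (array([ 452.3, -195.8]), array([210.3,  40.1]), 85.9) (array([ 453.3, -182.5]), np.float64(85.9)) 11.899519152075868
pos [ 454.  -195.   130.5] yaw 85.78 t 15.0167 F [-0.8  0.3 -0.1] w 85.2
tool delta [ 1.000e-01 -9.000e-01  1.275e+02] turn units -0.02 tiltdeg 0.07
```

View pics/w8.png

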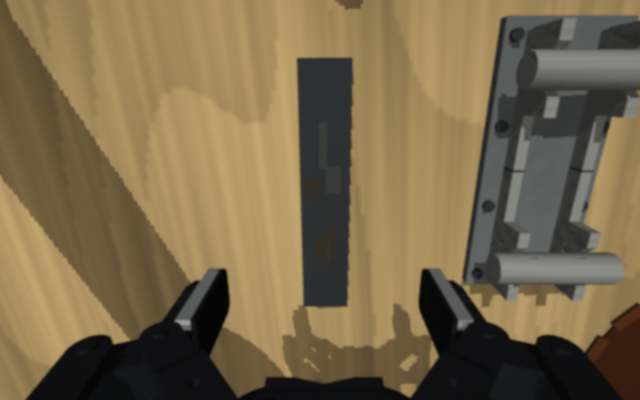

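The strip is square between the fingers at (325,180).

Emit:
carry_out(
  plan=[
    [85,[-0.5,-0.9,30],[0,0,0]],
    [85,[0,0,30],[0,0,0]],
    [85,[0,0,30],[0,0,0]],
    [85,[0,0,20],[0,0,0]],
    [85,[0,0,10],[0,0,0]],
    [85,[0,0,6],[0,0,0]],
    [85,[0,0,0],[0,0,0]],
    [85,[0,0,0],[0,0,0]],
  ],
)

```text
time_s: 15.68
eef_pos: [453.5, -195.0, 4.9]
ee_rot: [0.001, 0.732, 0.681, 0.0]
force: [-0.1, -0.4, 0.7]
grip_width: 1.0
```

Emit:
carry_out(
  plan=[
    [85,[0,0,3],[0,0,0]],
    [85,[0,0,0],[0,0,0]],
    [30,[0,0,0],[0,0,0]],
    [30,[0,0,0],[0,0,0]],
    [30,[0,0,0],[0,0,0]],
    [30,[0,0,0],[0,0,0]],
    [30,[0,0,0],[0,0,0]],
    [30,[0,0,0],[0,0,0]],
    [30,[0,0,0],[0,0,0]],
    [30,[0,0,0],[0,0,0]],
  ],
  grip_force=60,
)

```text
time_s: 16.52
eef_pos: [452.9, -194.7, 1.6]
ee_rot: [0.0, 0.732, 0.681, 0.0]
force: [-0.6, 1.4, 6.1]
grip_width: 0.445
```

```bash
python3 - <<'E'
from h import *
to(626.5,-184,130,85.7)
E
```

```text
pos [ 452.9 -194.7    1.6] yaw 85.87 t 16.5167 F [-0.6  1.4  6.1] w 38.0
tool delta [  23.1  172.4 -128.3] turn units 0.03 tiltdeg 0.04
```

Emit:
carry_out(
  plan=[
    [30,[0,0,-10],[0,0,0]],
    [30,[0,0,-20],[0,0,0]],
    [30,[0,0,-30],[0,0,0]],
    [30,[0,0,-30],[0,0,0]],
    [30,[0,0,-30],[0,0,0]],
    [30,[3,21,-8],[0,0,0]],
    [30,[3,21.6,0],[0,0,0]],
    [30,[3,21.6,0],[0,0,0]],
    [30,[3,21.6,0],[0,0,0]],
    [30,[3,21.6,0],[0,0,0]],
    [30,[3,21.6,0],[0,0,0]],
    [30,[3,21.6,0],[0,0,0]],
    [30,[2,21.6,0],[0,0,0.03]],
    [30,[0,0,0],[0,0,0]],
    [30,[0,0,0],[0,0,0]],
  ],
)

```text
time_s: 17.77
eef_pos: [626.1, -183.6, 128.6]
ee_rot: [-0.001, 0.733, 0.68, -0.0]
force: [-0.9, -0.0, -2.6]
grip_width: 0.449
```

```bash
python3 - <<'E'
from h import *
snap('wrist','w9');snap('scene','s9')
to(626.5,-184,59,85.7)
d=np.load('pics/w9.npz');T=T_of(d['eef'],d['rot'])
for f in('w9','s9'):
    W,_=cloud(f);L=(W-T[:3,3])@T[:3,:3]
    m=(abs(L[...,0])<125)&(abs(L[...,1])<24)&(L[...,2]<10)&(L[...,2]>-20)
    n,l,st,ce=cv2.connectedComponentsWithStats(m.astype(np.uint8))
    for k in range(1,n):
        if st[k,4]<100: continue
        p=L[l==k];print(f,st[k,4],ce[k].round(),rect(p),pca(p),np.polyfit(p[:,0],p[:,2],1).round(3),np.median(p[:,2]).round(1),np.percentile(p,[.5,99.5],0).round(1).tolist())
E
```

```text
pos [ 625.4 -183.9  129. ] yaw 85.67 t 17.8667 F [-0.9  0.4 -1.4] w 38.2
tool delta [-0.   1.2 70. ] turn units -0.0 tiltdeg 0.06
w9 34289 [324. 192.] (array([22.5,  0.1]), array([164.,  48.]), 0.7) (array([38. , -0.9]), np.float64(180.0)) [ 2.000e-03 -1.033e+01] -10.2 [[-54.8, -20.8, -17.2], [103.8, 19.5, -8.5]]
s9 1093 [290. 240.] (array([-38.8,  -0.6]), array([137.4,  47. ]), 1.8) (array([-51.8,   1. ]), np.float64(175.5)) [ -0.022 -11.25 ] -10.8 [[-106.6, -21.1, -19.2], [25.3, 20.9, 0.5]]
```

View pics/w9.png

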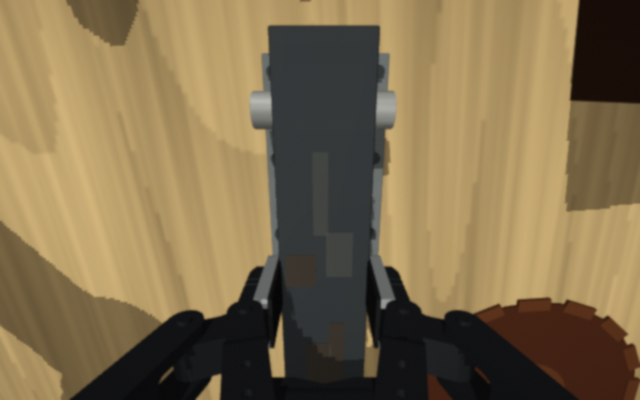

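View pics/s9.png

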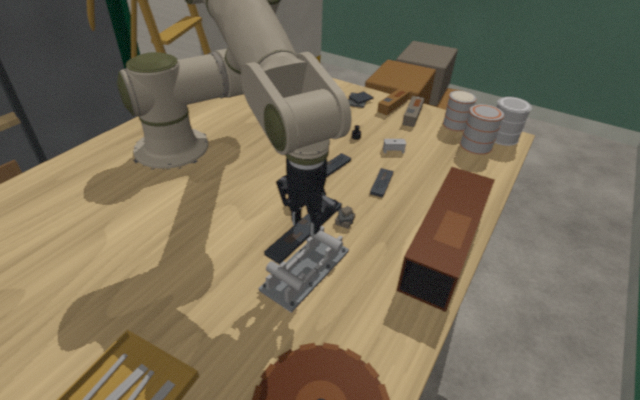

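The strip is level and in line, with a roller showing either side at row 110.

Emit:
carry_out(
  plan=[
    [30,[0,0.8,20],[0,0,0]],
    [30,[0,0,20],[0,0,0]],
    [30,[0,0,12],[0,0,0]],
    [30,[0,0,7],[0,0,0]],
    [30,[0,0,4],[0,0,0]],
    [30,[0,0,2],[0,0,0]],
    [30,[0,0,1],[0,0,0]],
    [30,[0,0,0],[0,0,0]],
    [30,[0,0,0],[0,0,0]],
  ],
)

```text
time_s: 18.62
eef_pos: [627.2, -184.2, 63.7]
ee_rot: [0.001, 0.733, 0.68, 0.0]
force: [0.0, -0.5, -2.8]
grip_width: 0.452
```

Emit:
carry_out(
  plan=[
    [30,[0,-0.5,1],[0,0,0]],
    [30,[0,0,1],[0,0,0]],
    [30,[0,0,0.5],[0,0,0]],
    [30,[0,0,0],[0,0,0]],
    [30,[0,0,0],[0,0,0]],
  ],
)

```text
time_s: 19.03
eef_pos: [626.4, -184.0, 60.6]
ee_rot: [0.0, 0.733, 0.68, 0.0]
force: [0.5, 1.1, -1.5]
grip_width: 0.445
```

Emit:
carry_out(
  plan=[
    [30,[0,0,0.5],[0,0,0]],
    [30,[0,0,0],[0,0,0]],
    [44,[0,0,0],[0,0,0]],
    [50,[0,0,0],[0,0,0]],
    [60,[0,0,0],[0,0,0]],
    [65,[0,0,0],[0,0,0]],
    [65,[0,0,0],[0,0,0]],
    [65,[0,0,-15],[0,0,0]],
    [65,[0,0,-25],[0,0,0]],
    [75,[0,0,-30],[0,0,0]],
    [85,[0,0,-30],[0,0,0]],
    [85,[0,0,-30],[0,0,0]],
    [85,[0,0,0],[0,0,0]],
    [85,[0,0,0],[0,0,0]],
  ],
)

```text
time_s: 20.2
eef_pos: [626.9, -184.2, 191.7]
ee_rot: [0.002, 0.733, 0.68, 0.001]
force: [-0.2, 0.2, -0.7]
grip_width: 0.993
```

```bash
python3 - <<'E'
from h import *
snap('wrist','w10');snap('scene','s10')
to(585,380,182,None);print(ctrl.sense()['joints'].round(2))
for f in('w10','s10'):
    W,_=cloud(f)
    m=(abs(W[...,0]-627)<40)&(abs(W[...,1]+184)<130)&(W[...,2]>66)&(W[...,2]<78)
    n,l,st,ce=cv2.connectedComponentsWithStats(m.astype(np.uint8));k=1+np.argmax(st[1:,4])
    p=W[l==k];print(f,st[k,4],rect(p),pca(p),np.polyfit(p[:,1],p[:,2],1).round(3),np.median(p[:,2]).round(1))
# saddle
for f in('scene0','side0','s10'):
    W,_=cloud(f);m=(abs(W[...,0]-588)<60)&(abs(W[...,1]-380)<60)&(W[...,2]>33)&(W[...,2]<45);p=W[m];print(f,len(p),rect(p),pca(p),np.median(p[:,2]))
E
```

```text
pos [ 626.  -183.8  188.9] yaw 85.68 t 20.3 F [-0.3  0.3 -0.8] w 85.0
tool delta [559.1 -83.4   7.4] turn units None tiltdeg 0.1
[-0.46  0.63  1.12 -0.    1.39 -0.39]
w10 12105 (array([ 625.4, -185. ]), array([210.2,  40.1]), 85.6) (array([ 626.4, -171.8]), np.float64(85.7)) [ 0.    70.796] 70.8
s10 1460 (array([ 626.8, -185.1]), array([212. ,  42.5]), 85.8) (array([ 627.5, -194.3]), np.float64(85.7)) [1.0000e-03 7.1475e+01] 71.3
scene0 116 (array([590.1, 379.2]), array([65.1, 34.2]), 28.0) (array([589.8, 379. ]), np.float64(34.3)) 36.008490100143604
side0 436 (array([586.9, 381.4]), array([67.2, 31.3]), 33.1) (array([585.8, 382. ]), np.float64(33.6)) 36.85853332683797
s10 117 (array([589.6, 378.4]), array([64.7, 32.8]), 34.7) (array([589.5, 378.6]), np.float64(33.2)) 36.10089641016168
```

View pics/w10.png

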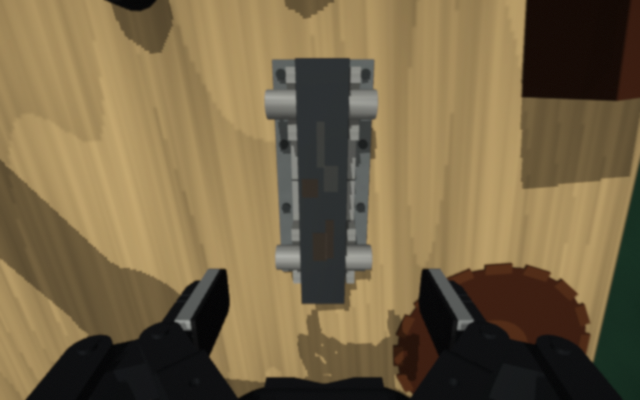

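The strip lies level across both rollers at (325,180), top 70.8 mm, offset within 1 mm of the rig centre. Now the saddle.

Emit:
carry_out(
  plan=[
    [85,[20,-3,0],[0,0,0]],
    [85,[33,-4.8,0],[0,0,0]],
    [85,[33,-4.8,0],[0,0,0]],
    [85,[33,-4.8,0],[0,0,0]],
    [85,[33,-4.8,0],[0,0,0]],
    [85,[33,-4.8,0],[0,0,0]],
    [85,[33,-4.8,0],[0,0,0]],
    [85,[33,-4.8,0],[0,0,0]],
    [85,[33,-4.8,0],[0,0,0]],
    [85,[33,-4.8,0],[0,0,0]],
    [85,[33,-4.8,0],[0,0,0]],
    [85,[33,-4.8,0],[0,0,0]],
    [85,[33,-4.8,0],[0,0,0]],
    [85,[33,-4.8,0],[0,0,0]],
    [85,[33,-4.8,0],[0,0,0]],
    [85,[33,-4.8,0],[0,0,0]],
    [85,[33,-4.8,0],[0,0,0]],
    [85,[11,-1.5,0],[0,0,0]],
  ],
)

```text
time_s: 21.8
eef_pos: [585.6, 383.5, 187.8]
ee_rot: [-0.001, 0.732, 0.681, -0.001]
force: [0.2, 0.8, -1.1]
grip_width: 0.996
```

Emit:
carry_out(
  plan=[
    [85,[0,0,8],[0,0,-1.05]],
    [85,[0,0,8],[0,0,-1.05]],
    [85,[0,0,8],[0,0,-1.05]],
    [85,[0,0,8],[0,0,-1.05]],
    [85,[0,0,8],[0,0,-1.05]],
    [85,[0,0,8],[0,0,-1.05]],
    [85,[0,0,0],[0,0,0]],
    [85,[0,0,0],[0,0,0]],
  ],
)

```text
time_s: 22.47
eef_pos: [587.1, 379.0, 140.8]
ee_rot: [-0.001, 0.475, 0.88, -0.001]
force: [-0.1, 0.0, 0.5]
grip_width: 0.993
```

```bash
python3 - <<'E'
from h import *
snap('wrist','w11')
to(588,380,18,123.5)
for f in('w11',):
    W,_=cloud(f);m=(abs(W[...,0]-588)<60)&(abs(W[...,1]-380)<60)&(W[...,2]>33)&(W[...,2]<45);p=W[m];print(f,len(p),rect(p),pca(p),np.median(p[:,2]))
E
```

```text
pos [587.4 379.2 141.6] yaw 123.27 t 22.5167 F [-0.1 -0.1  0.8] w 85.1
tool delta [  0.3   1.  123.6] turn units -0.04 tiltdeg 0.05
w11 3147 (array([586.6, 381.5]), array([66. , 30.6]), 33.3) (array([586.2, 382.1]), np.float64(33.5)) 35.823548082290046
```

View pics/w11.png

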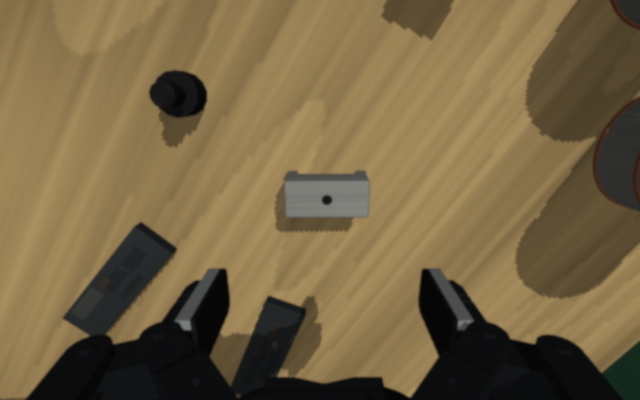

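The saddle is centred and square between the fingers at (327,197).

Emit:
carry_out(
  plan=[
    [85,[2,0.8,30],[0,0,-0.03]],
    [85,[0,0,30],[0,0,0]],
    [85,[0,0,30],[0,0,0]],
    [85,[0,0,20],[0,0,0]],
    [85,[0,0,15],[0,0,0]],
    [85,[0,0,8],[0,0,0]],
    [85,[0,0,0],[0,0,0]],
    [85,[0,0,0],[0,0,0]],
    [55,[0,0,0],[0,0,0]],
    [55,[0,0,0],[0,0,0]],
    [55,[0,0,0],[0,0,0]],
    [55,[0,0,0],[0,0,0]],
    [55,[0,0,0],[0,0,0]],
    [55,[0,0,0],[0,0,0]],
  ],
  grip_force=60,
)

```text
time_s: 23.68
eef_pos: [587.8, 382.0, 11.0]
ee_rot: [0.001, 0.472, 0.881, 0.001]
force: [-1.6, -0.2, 6.0]
grip_width: 0.76
```

Emit:
carry_out(
  plan=[
    [55,[0,0,-10],[0,0,0]],
    [55,[0,0,-20],[0,0,0]],
    [55,[0,0,-30],[0,0,0]],
    [55,[0,0,-30],[0,0,0]],
    [55,[0,0,-30],[0,0,0]],
    [55,[0,0,-30],[0,0,0]],
    [55,[0,0,0],[0,0,0.9]],
    [55,[0,0,0],[0,0,0.9]],
    [55,[0,0,0],[0,0,0.9]],
    [55,[0,0,0],[0,0,0.9]],
    [55,[0,0,0],[0,0,0.9]],
    [55,[0,0,0],[0,0,0.9]],
    [55,[0,0,0],[0,0,0.92]],
    [55,[0,0,0],[0,0,0]],
    [55,[0,0,0],[0,0,0]],
  ],
)

```text
time_s: 24.93
eef_pos: [586.8, 381.6, 159.2]
ee_rot: [-0.0, 0.732, 0.681, -0.0]
force: [0.1, -0.2, -3.7]
grip_width: 0.753
```

```bash
python3 - <<'E'
from h import *
snap('wrist','w12')
to(626.5,-184,160,85.7)
W,_=cloud('w12');d=np.load('pics/w12.npz');T=T_of(d['eef'],d['rot']);L=(W-T[:3,3])@T[:3,:3]
m=(abs(L[...,0])<25)&(abs(L[...,1])<31)&(L[...,2]<20)&(L[...,2]>-40);p=L[m]
t=p[p[:,2]<np.percentile(p[:,2],20)+4];print(len(p),len(t),rect(t),pca(t),np.median(t[:,2]),np.polyfit(t[:,0],t[:,2],1),np.percentile(t,[.5,99.5],0).round(1))
E
```

```text
pos [586.8 381.6 159.1] yaw 85.91 t 24.9833 F [-0.1 -0.1 -4.2] w 64.4
tool delta [-561.4   79.9   -0.8] turn units 0.04 tiltdeg 0.01
13206 9809 (array([0.2, 0. ]), array([31., 62.]), 0.2) (array([ 1.7, -0. ]), np.float64(90.3)) -24.720221416663932 [ 2.20458544e-02 -2.46701047e+01] [[-14.4 -30.6 -26.1]
 [ 15.2  30.6 -21.3]]
```

View pics/w12.png

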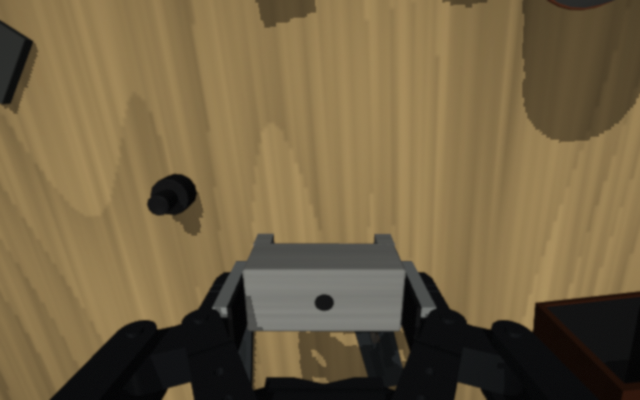

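The saddle is held centred and level, top edge at rows 265–330.

Emit:
carry_out(
  plan=[
    [55,[-20,2.8,0],[0,0,0]],
    [55,[-33,4.7,0],[0,0,0]],
    [55,[-33,4.7,0],[0,0,0]],
    [55,[-33,4.7,0],[0,0,0]],
    [55,[-33,4.7,0],[0,0,0]],
    [55,[-33,4.7,0],[0,0,0]],
    [55,[-33,4.7,0],[0,0,0]],
    [55,[-33,4.7,0],[0,0,0]],
    [55,[-33,4.7,0],[0,0,0]],
    [55,[-33,4.7,0],[0,0,0]],
    [55,[-33,4.7,0],[0,0,0]],
    [55,[-33,4.7,0],[0,0,0]],
    [55,[-33,4.7,0],[0,0,0]],
    [55,[-33,4.7,0],[0,0,0]],
    [55,[-33,4.7,0],[0,0,0]],
    [55,[-33,4.7,0],[0,0,0]],
    [55,[-33,4.7,0],[0,0,0]],
    [55,[-13,1.9,0],[0,0,0.03]],
    [55,[0,0,0],[0,0,0]],
    [55,[0,0,0],[0,0,0]],
  ],
)

```text
time_s: 26.65
eef_pos: [624.8, -183.7, 158.8]
ee_rot: [-0.0, 0.734, 0.679, 0.0]
force: [-1.0, 0.5, -3.5]
grip_width: 0.759
```

```bash
python3 - <<'E'
from h import *
snap('wrist','w13');snap('scene','s13')
to(626.3,-184.2,73,85.7)
W,_=cloud('w13');d=np.load('pics/w13.npz');T=T_of(d['eef'],d['rot']);L=(W-T[:3,3])@T[:3,:3]
m=(abs(L[...,0])<25)&(abs(L[...,1])<31)&(L[...,2]<20)&(L[...,2]>-40);p=L[m]
t=p[p[:,2]<np.percentile(p[:,2],20)+4];print(len(p),len(t),rect(t),np.median(t[:,2]))
m=(abs(W[...,0]-627)<40)&(abs(W[...,1]+184)<130)&(W[...,2]>66)&(W[...,2]<76)
n,l,st,ce=cv2.connectedComponentsWithStats(m.astype(np.uint8))
for k in range(1,n):
    if st[k,4]>300: p=W[l==k];print(ce[k],st[k,4],rect(p),pca(p),np.median(p[:,2]))
E
```

```text
pos [ 625.  -182.4  159.1] yaw 85.68 t 26.75 F [ 0.2  0.9 -3.6] w 64.5
tool delta [-1.7  1.4 86.1] turn units -0.0 tiltdeg 0.03
13193 9793 (array([0.2, 0. ]), array([30.8, 62.2]), 0.4) -24.717576306153354
[325.74120649 145.68470931] 10974 (array([ 628.4, -145.8]), array([132. ,  40.1]), 85.6) (array([ 628.8, -139.6]), np.float64(85.7)) 70.72988517473033
```

View pics/w13.png

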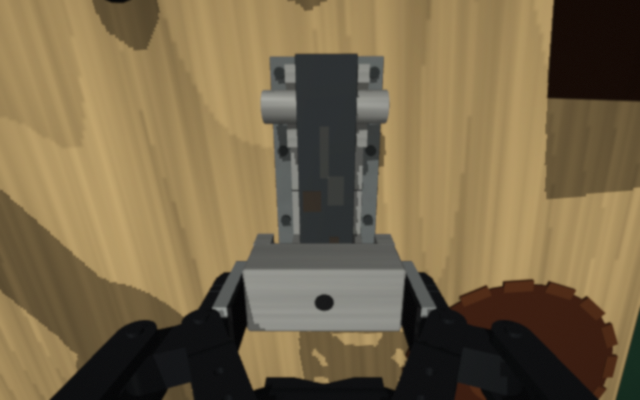

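The saddle is above the strip and in line with it; the strip centreline runs through column 326, the saddle hole at 324.

Emit:
carry_out(
  plan=[
    [55,[-1.5,0.7,20],[0,0,0]],
    [55,[0,0,25],[0,0,0]],
    [55,[0,0,18],[0,0,0]],
    [55,[0,0,10],[0,0,0]],
    [55,[0,0,5],[0,0,0]],
    [55,[0,0,3],[0,0,0]],
    [55,[0,0,1.5],[0,0,0]],
    [55,[0,0,0],[0,0,0]],
    [55,[0,0,0],[0,0,0]],
  ],
)

```text
time_s: 27.5
eef_pos: [626.0, -185.4, 77.5]
ee_rot: [0.001, 0.734, 0.679, 0.0]
force: [-0.7, 0.6, -3.4]
grip_width: 0.76
```

Emit:
carry_out(
  plan=[
    [55,[1,0,1.5],[0,0,0]],
    [55,[0,0,1.5],[0,0,0]],
    [55,[0,0,1],[0,0,0]],
    [55,[0,0,0],[0,0,0]],
    [55,[0,0,0],[0,0,0]],
  ],
)

```text
time_s: 27.92
eef_pos: [625.6, -184.3, 72.5]
ee_rot: [-0.0, 0.734, 0.679, -0.0]
force: [0.7, 0.0, -3.3]
grip_width: 0.759
```

Emit:
carry_out(
  plan=[
    [55,[0,0,0.4],[0,0,0]],
    [55,[0,0,0],[0,0,0]],
    [55,[0,0,0],[0,0,0]],
  ],
)

```text
time_s: 28.17
eef_pos: [625.7, -184.3, 72.1]
ee_rot: [0.0, 0.734, 0.679, 0.0]
force: [0.6, 0.2, -3.8]
grip_width: 0.755
```

Emit:
carry_out(
  plan=[
    [55,[0,0,0.4],[0,0,0]],
    [55,[0,0,0.4],[0,0,0]],
    [55,[0,0,0],[0,0,0]],
  ],
)

```text
time_s: 28.42
eef_pos: [625.7, -184.3, 71.8]
ee_rot: [0.0, 0.734, 0.679, 0.0]
force: [-2.4, 1.3, 1.9]
grip_width: 0.759
```

Contact (the force moved from -3.8 N to +1.9 N). Release and rise.

Emit:
carry_out(
  plan=[
    [66,[0,0,0],[0,0,0]],
    [72,[0,0,0],[0,0,0]],
    [78,[0,0,0],[0,0,0]],
    [85,[0,0,0],[0,0,0]],
    [85,[0,0,0],[0,0,0]],
    [85,[0,0,0],[0,0,0]],
    [85,[0,0,-12],[0,0,0]],
    [85,[0,0,-20],[0,0,0]],
    [85,[0,0,-30],[0,0,0]],
    [85,[0,0,-30],[0,0,0]],
    [85,[0,0,-30],[0,0,0]],
    [85,[0,0,0],[0,0,0]],
    [85,[0,0,0],[0,0,0]],
  ],
)

```text
time_s: 29.5
eef_pos: [626.3, -184.5, 196.0]
ee_rot: [0.002, 0.734, 0.679, 0.001]
force: [0.3, 0.0, -1.2]
grip_width: 0.993
```

```bash
cat > chk.py <<'E'
from h import *
def chk(fs):
  for f in fs:
    W,_=cloud(f);near=(abs(W[...,0]-627)<60)&(abs(W[...,1]+184)<130)
    for nm,a,b in(('strip',66,75),('saddle',93,102)):
        m=near&(W[...,2]>a)&(W[...,2]<b)
        if m.sum()<20: continue
        p=W[m];print(f,nm,len(p),rect(p),pca(p),np.median(p[:,2]).round(1))
    for y in(-114.5,-254):
        m=(W[...,2]>50)&(W[...,2]<62)&(abs(W[...,0]-628)<70)&(abs(W[...,1]-y)<25)
        q=W[m]; print(f,'roller',len(q),rect(q),np.percentile(q[:,2],95).round(1))
  to(480,0,180)
E
python3 - <<'E'
from chk import *
snap('wrist','w14');snap('scene','s14');chk(('w14','s14'))
for f in('scene0','side0','s14','w13','w14'):
    W,_=cloud(f);n=(abs(W[...,0]-480)<50)&(abs(W[...,1])<50)
    m=n&(W[...,2]>52)&(W[...,2]<62);b=n&(W[...,2]>31)&(W[...,2]<39)
    if m.sum()>5: p=W[m];print(f,len(p),rect(p),np.median(p[:,2]),rect(W[b]))
E
```

```text
w14 strip 9773 (array([ 624.8, -185. ]), array([210.2,  65.8]), 85.6) (array([ 626.6, -168.4]), np.float64(85.7)) 70.7
w14 saddle 3231 (array([ 624.8, -184.1]), array([30. , 66.1]), 85.5) (array([ 624.8, -183.4]), np.float64(175.4)) 96.6
w14 roller 1656 (array([ 629.9, -113.6]), array([22.2, 89.9]), 85.5) 59.1
w14 roller 1099 (array([ 621.2, -252.5]), array([22.5, 89.6]), 85.2) 58.9
s14 strip 1193 (array([ 627.2, -185.2]), array([212.9,  66.2]), 79.2) (array([ 627.6, -199.3]), np.float64(85.6)) 71.2
s14 saddle 360 (array([ 626.7, -184.7]), array([33.9, 66. ]), 87.9) (array([ 628. , -186.7]), np.float64(174.2)) 97.2
s14 roller 163 (array([ 631.2, -109.7]), array([32.9, 91.1]), 87.1) 60.7
s14 roller 206 (array([ 622.7, -252.6]), array([26.9, 91.4]), 85.4) 60.1
pos [ 625.3 -184.1  192.8] yaw 85.57 t 29.6 F [ 0.7  0.  -0.4] w 84.8
tool delta [ 172.3 -159.1   13.1] turn units None tiltdeg 0.06
scene0 49 (array([479.2,  -1.2]), array([23.3, 20.4]), 51.9) 56.90026177366508 (array([478.9,  -1.7]), array([47.7, 46.4]), 36.6)
side0 69 (array([476.1,   0. ]), array([22.3, 21.8]), 66.2) 57.26316070905682 (array([474.8,   2.6]), array([45.5, 42.9]), 44.0)
s14 51 (array([478.8,  -1.5]), array([20.9, 25.5]), 34.0) 56.38094364401741 (array([480.2,  -3.5]), array([47. , 44.2]), 56.1)
```

View pics/w14.png

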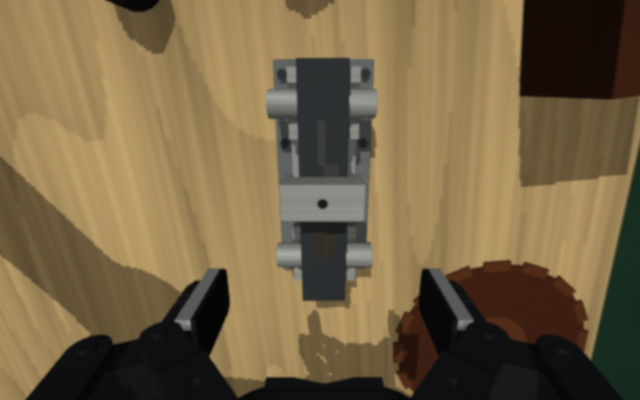

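The saddle sits astride the strip at (322,203), top 96.6 mm. Now the big weight.

Emit:
carry_out(
  plan=[
    [85,[19,-17.9,4.8],[0,0,0]],
    [85,[19,-17.9,4.8],[0,0,0]],
    [85,[19,-17.9,4.8],[0,0,0]],
    [85,[19,-17.9,4.8],[0,0,0]],
    [85,[19,-17.9,4.8],[0,0,0]],
    [85,[19,-17.9,4.8],[0,0,0]],
    [85,[19,-17.9,4.8],[0,0,0]],
    [85,[19,-17.9,4.8],[0,0,0]],
    [85,[19,-17.9,4.8],[0,0,0]],
    [85,[0,0,0],[0,0,0]],
    [85,[0,0,0],[0,0,0]],
  ],
)

```text
time_s: 30.52
eef_pos: [477.6, -0.7, 149.6]
ee_rot: [-0.001, 0.733, 0.68, -0.0]
force: [0.4, -0.1, -0.0]
grip_width: 0.996
```

```bash
python3 - <<'E'
from h import *
snap('wrist','w15');f='w15'
W,_=cloud(f);n=(abs(W[...,0]-480)<50)&(abs(W[...,1])<50)
m=n&(W[...,2]>54)&(W[...,2]<62);b=n&(W[...,2]>31)&(W[...,2]<39)
p=W[m];print(f,len(p),rect(p),np.median(p[:,2]),rect(W[b]),cv2.minEnclosingCircle(W[b][:,:2].astype(np.float32)),cv2.minEnclosingCircle(p[:,:2].astype(np.float32)))
c=rect(p)[0];to(c[0],c[1],10)
E
```

```text
w15 755 (array([4.759e+02, 1.000e-01]), array([23.6, 23. ]), 75.7) 56.563452327376666 (array([4.757e+02, 3.000e-01]), array([49.1, 49.3]), 85.7) ((476.1966552734375, 0.07480137050151825), 25.19240951538086) ((475.7229919433594, 0.067547507584095), 12.046908378601074)
pos [478.4  -1.5 149.8] yaw 85.59 t 30.5667 F [0.6 0.1 0.1] w 85.0
tool delta [  1.4  -2.5 139.8] turn units None tiltdeg 0.03
```

View pics/w15.png

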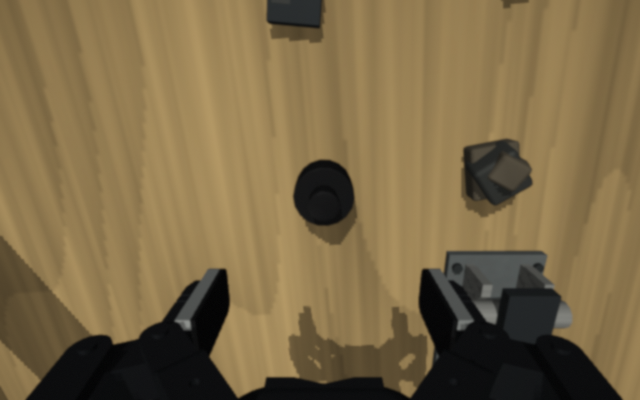

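The weight is at (324,193), centre (476,0), top 56.6 mm.

Emit:
carry_out(
  plan=[
    [85,[1.5,-2,30],[0,0,0]],
    [85,[0,0,30],[0,0,0]],
    [85,[0,0,30],[0,0,0]],
    [85,[0,0,25],[0,0,0]],
    [85,[0,0,15],[0,0,0]],
    [85,[0,0,8],[0,0,0]],
    [85,[0,0,2],[0,0,0]],
    [85,[0,0,0],[0,0,0]],
    [85,[0,0,0],[0,0,0]],
    [40,[0,0,0],[0,0,0]],
    [40,[0,0,0],[0,0,0]],
    [40,[0,0,0],[0,0,0]],
    [40,[0,0,0],[0,0,0]],
    [40,[0,0,0],[0,0,0]],
    [40,[0,0,0],[0,0,0]],
    [40,[0,0,0],[0,0,0]],
  ],
  grip_force=60,
)

```text
time_s: 31.9
eef_pos: [476.9, 0.2, 11.1]
ee_rot: [0.001, 0.734, 0.679, 0.0]
force: [-2.7, -0.3, 8.9]
grip_width: 0.565
```

```bash
python3 - <<'E'
from h import *
to(625.5,-184.2,190,85.7)
E
```

```text
pos [4.769e+02 2.000e-01 1.110e+01] yaw 85.58 t 31.9 F [-2.7 -0.3  8.9] w 48.3
tool delta [-172.5  162.6 -178.6] turn units -0.02 tiltdeg 0.09
```

Emit:
carry_out(
  plan=[
    [40,[0,0,-10],[0,0,0]],
    [40,[0,0,-20],[0,0,0]],
    [40,[0,0,-30],[0,0,0]],
    [40,[0,0,-30],[0,0,0]],
    [40,[0,0,-30],[0,0,0]],
    [40,[0,0,-30],[0,0,0]],
    [40,[0,0,-28],[0,0,0]],
    [40,[-21.6,20.3,0],[0,0,0]],
    [40,[-21.6,20.3,0],[0,0,0]],
    [40,[-21.6,20.3,0],[0,0,0]],
    [40,[-21.6,20.3,0],[0,0,0]],
    [40,[-21.6,20.3,0],[0,0,0]],
    [40,[-21.6,20.3,0],[0,0,0]],
    [40,[-21.6,20.3,0],[0,0,0]],
    [40,[-21.6,20.3,0],[0,0,0]],
    [40,[0,0,0],[0,0,0]],
    [40,[0,0,0],[0,0,0]],
  ],
)

```text
time_s: 33.32
eef_pos: [624.6, -185.2, 186.9]
ee_rot: [-0.001, 0.734, 0.679, -0.0]
force: [-0.8, -0.1, -5.9]
grip_width: 0.558
```

```bash
python3 - <<'E'
from h import *
snap('wrist','w16');snap('scene','s16')
to(625.5,-184.2,109,85.7)
W,_=cloud('w16');d=np.load('pics/w16.npz');T=T_of(d['eef'],d['rot']);L=(W-T[:3,3])@T[:3,:3]
m=(abs(L[...,0])<30)&(abs(L[...,1])<23)&(L[...,2]<20)&(L[...,2]>-60);p=L[m];print(len(p),np.percentile(p[:,2],[1,5,20,50]))
k=p[p[:,2]<np.percentile(p[:,2],3)+3];print(rect(k),np.median(k[:,2]), np.polyfit(k[:,0],k[:,2],1),np.polyfit(k[:,1],k[:,2],1))
b=p[(p[:,2]<-20)&(p[:,2]>-27)];print(rect(b),np.median(b[:,2]),np.polyfit(b[:,0],b[:,2],1))
W,_=cloud('s16');m=(abs(W[...,0]-626)<45)&(abs(W[...,1]+184)<45)&(W[...,2]>93)&(W[...,2]<101);p=W[m];print(len(p),rect(p))
E
```

```text
pos [ 624.3 -183.7  187.8] yaw 85.58 t 33.4167 F [-0.8  0.1 -5.8] w 47.7
tool delta [-0.5  1.3 78.8] turn units -0.02 tiltdeg 0.11
13101 [-46.523629   -45.85342927 -44.53872949 -23.80549228]
(array([0.2, 0.3]), array([45.7, 25.4]), 89.0) -45.341299722185454 [ -0.06282909 -45.47394595] [ -0.12446853 -45.60780427]
(array([2.6, 0. ]), array([44.7, 46. ]), 0.1) -23.52565737474722 [ 1.37906052e-02 -2.36032400e+01]
352 (array([ 627. , -185.2]), array([31.8, 66.8]), 85.9)
```

View pics/w16.png

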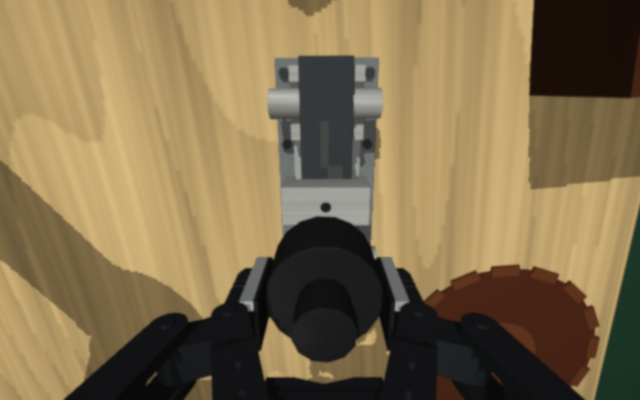

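The weight is held upright and centred, above the saddle (hole at (325,207)).

Emit:
carry_out(
  plan=[
    [40,[-0.5,0.8,20],[0,0,0]],
    [40,[0,0,22],[0,0,0]],
    [40,[0,0,15],[0,0,0]],
    [40,[0,0,8],[0,0,0]],
    [40,[0,0,5],[0,0,0]],
    [40,[0,0,3],[0,0,0]],
    [40,[0,0,1.5],[0,0,0]],
    [40,[0,0,0],[0,0,0]],
    [40,[0,0,0],[0,0,0]],
    [40,[0,0,0],[0,0,0]],
  ],
)

```text
time_s: 34.25
eef_pos: [625.9, -185.2, 114.3]
ee_rot: [0.001, 0.734, 0.679, 0.0]
force: [-0.9, 0.0, -6.1]
grip_width: 0.561
```

Emit:
carry_out(
  plan=[
    [40,[0.8,-0.5,2],[0,0,0]],
    [40,[0,0,1.5],[0,0,0]],
    [40,[0,0,0.8],[0,0,0]],
    [40,[0,0,0],[0,0,0]],
    [40,[0,0,0],[0,0,0]],
  ],
)

```text
time_s: 34.67
eef_pos: [625.2, -184.3, 109.2]
ee_rot: [-0.0, 0.734, 0.679, -0.0]
force: [-0.4, 1.1, -4.9]
grip_width: 0.559
```

Emit:
carry_out(
  plan=[
    [40,[0,0,0.5],[0,0,0]],
    [40,[0,0,0.4],[0,0,0]],
    [40,[0,0,0],[0,0,0]],
  ],
)

```text
time_s: 34.92
eef_pos: [625.2, -184.2, 108.3]
ee_rot: [-0.0, 0.734, 0.679, -0.0]
force: [0.0, 0.4, -6.2]
grip_width: 0.561
```

Emit:
carry_out(
  plan=[
    [40,[0,0,0.4],[0,0,0]],
    [40,[0,0,0.3],[0,0,0]],
    [40,[0,0,0],[0,0,0]],
  ],
)

```text
time_s: 35.17
eef_pos: [625.4, -184.3, 108.0]
ee_rot: [0.0, 0.734, 0.679, 0.0]
force: [-0.8, -0.3, -2.7]
grip_width: 0.562
```

The load is transferring to the saddle. Release and rise.

Emit:
carry_out(
  plan=[
    [40,[0,0,0.3],[0,0,0]],
    [40,[0,0,0],[0,0,0]],
    [52,[0,0,0],[0,0,0]],
    [60,[0,0,0],[0,0,0]],
    [70,[0,0,0],[0,0,0]],
    [80,[0,0,0],[0,0,0]],
    [85,[0,0,0],[0,0,0]],
    [85,[0,0,0],[0,0,0]],
    [85,[0,0,-12],[0,0,0]],
    [85,[0,0,-20],[0,0,0]],
    [85,[0,0,-30],[0,0,0]],
    [85,[0,0,-30],[0,0,0]],
    [85,[0,0,-30],[0,0,0]],
    [85,[0,0,0],[0,0,0]],
    [85,[0,0,0],[0,0,0]],
    [85,[0,0,0],[0,0,0]],
  ],
)

```text
time_s: 36.5
eef_pos: [625.0, -184.2, 229.2]
ee_rot: [-0.0, 0.734, 0.679, -0.0]
force: [0.3, 0.1, 0.6]
grip_width: 0.992
```

```bash
python3 - <<'E'
from chk import *
snap('wrist','w17');snap('scene','s17');snap('side','d17');chk(('w17','s17'))
for f in('w17','s17','d17'):
    W,_=cloud(f);n=(abs(W[...,0]-626)<45)&(abs(W[...,1]+184)<45)
    for a,b in((150,160),(128,136)):
        p=W[n&(W[...,2]>a)&(W[...,2]<b)]
        if len(p)>9: print(f,a,len(p),rect(p),np.median(p[:,2]).round(1))
def comps(f):
    W,_=cloud(f)
    for nm,b in dict(sa=(445,505,125,262,7,18),sb=(600,665,135,265,7,18),ws=(430,475,360,405,7,50),rock=(595,655,-25,35,7,50)).items():
        m=(W[...,0]>b[0])&(W[...,0]<b[1])&(W[...,1]>b[2])&(W[...,1]<b[3])&(W[...,2]>b[4])&(W[...,2]<b[5]);print(f,nm,m.sum(),np.median(W[m],0).round(1))
comps('scene0');comps('s17')
E
```

```text
w17 strip 6825 (array([ 624.3, -184.5]), array([210.5,  65.4]), 84.3) (array([ 627.1, -162.5]), np.float64(85.7)) 70.6
w17 saddle 653 (array([ 625.1, -179.6]), array([39.5, 65.9]), 85.2) (array([ 626.2, -179.6]), np.float64(174.8)) 96.6
w17 roller 1326 (array([ 629.8, -113.8]), array([22.1, 90. ]), 85.5) 59.1
w17 roller 915 (array([ 621.1, -252.7]), array([22.2, 89.7]), 85.9) 59.0
s17 strip 1127 (array([ 627.8, -185. ]), array([212.9,  66.3]), 79.2) (array([ 628.2, -202.7]), np.float64(85.0)) 71.3
s17 saddle 125 (array([ 628.9, -193. ]), array([68.6, 32.9]), 16.6) (array([ 641. , -192.6]), np.float64(10.3)) 97.5
s17 roller 109 (array([ 663.1, -116.1]), array([47.3, 27.3]), 80.8) 61.3
s17 roller 212 (array([ 623. , -251.7]), array([30., 91.]), 84.8) 60.3
pos [ 624.9 -184.1  228.3] yaw 85.56 t 36.65 F [0.1 0.1 0.5] w 85.1
tool delta [ 172.3 -158.6   48.8] turn units None tiltdeg 0.12
w17 150 861 (array([ 624.3, -184.5]), array([23.3, 23.1]), 49.6) 153.3
w17 128 2179 (array([ 624.4, -184.1]), array([48.8, 49. ]), 84.0) 131.5
s17 150 88 (array([ 626.5, -185.8]), array([22.2, 23. ]), 34.1) 153.8
s17 128 240 (array([ 628.1, -187.5]), array([47.6, 43.6]), 35.6) 132.0
d17 150 41 (array([ 624.1, -184.2]), array([20.7, 22.1]), 44.0) 154.3
d17 128 116 (array([ 622.2, -182. ]), array([47.8, 44.6]), 35.3) 132.3
scene0 sa 383 [476.1 187.8  12.1]
scene0 sb 387 [633.5 195.6  12.3]
scene0 ws 102 [455.4 377.1  22.2]
scene0 rock 314 [627.1  -4.7  29.3]
s17 sa 72 [492.  237.1  12.1]
s17 sb 388 [633.1 195.6  12.2]
s17 ws 101 [455.2 377.6  22.4]
s17 rock 316 [627.8  -5.   29.4]
```

View pics/s17.png

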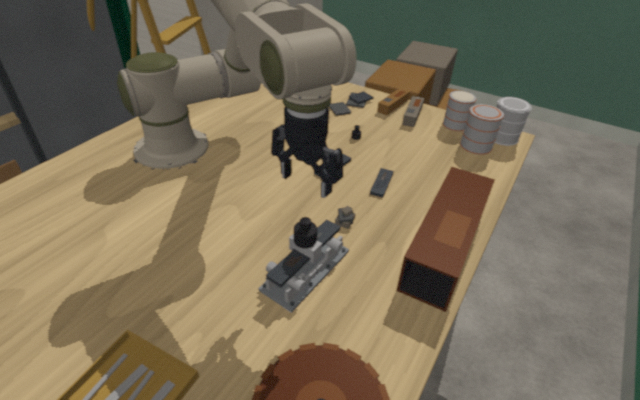

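View pics/w17.png

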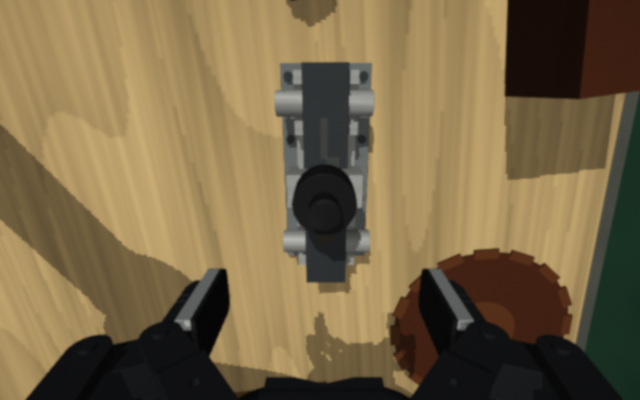

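Weight upright on the saddle at (305,235) in the scene view and (325,200) in the wrist view, top 153.5 mm (97 + 57 = 154 expected). Short strip A is hidden by the gripper in the scene view, so I'll check it in the side view, then hand in.

```bash
python3 - <<'E'
from h import *
for f in('side0','d17'):
    W,_=cloud(f);m=(W[...,0]>445)&(W[...,0]<505)&(W[...,1]>125)&(W[...,1]<262)&(W[...,2]>7)&(W[...,2]<18);print(f,m.sum(),np.median(W[m],0).round(1))
print(ctrl.finish_job())
E
```

```text
side0 999 [472.2 199.3  12.8]
d17 1006 [471.9 199.4  12.8]
the job is handed in; nothing more can be done
None
```

I set up the rig in the required order: both rollers, then the long strip, the saddle and the larger weight. I released everything, raised the gripper clear, and handed the job in after about 37 s; no verdict was reported.

**Final measurements from the wrist camera:**

| Part | Height found | Expected | Position |
|---|---|---|---|
| Rollers | tops at 59.0 and 59.1 mm | 59 mm | about 139 mm apart, within 1° of the rig's crosswise direction |
| Long strip | top at 70.6 mm | 71 mm | level, within about 2 mm of the rig centre, under 1° off line |
| Saddle | top at 96.6 mm | 97 mm | within about 2 mm of mid-span (measured before the weight went on) |
| Larger weight | top at 153.3 mm | 154 mm | upright, within about 1 mm of the saddle centre |

**Things to leave alone:** in the scene and side views, the short strips, small weight and stone are within 1 mm of where they started. Short strip A was hidden by the gripper in the last scene picture, so I checked it in the side view instead.

**Disagreements:** the scene camera reads about 1 to 2 mm farther in x than the wrist camera, which is within its stated calibration. Once the weight and gripper hid parts of the rig, its last fits of the far roller, strip and saddle were unreliable. For those I relied on the wrist view.

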